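# Set a sample tube out over the colour-check light panel

### The arm

A 7-joint arm with a two-finger parallel gripper is mounted at the origin on the work surface. World frame = base frame: x ahead of the robot, y to its left, z up, the work surface at z = 0. Lengths are in m, angles in rad, forces in N, time in s.
With the tool pointing down it reaches from about 0.4 to 0.85 m from the base axis. Payload 10.4 kg.
Tool frame: the origin (TCP) lies where the fingers leave the gripper's body, on its centre line; the fingertips stand 70 mm ahead of it and the grasp point (between the pads) lies r.grip_depth ahead of it (r.grip_depth is the distance from the TCP to the grasp point, in m); z points along the fingers, y is the direction in which the jaws open and shut (so a half turn about z gives the same grasp; the last joint's range is limited). The gripper opens to 87 mm and grips with 3 to 60 N. Pads are 19 mm wide; open, the fingers measure 117 mm over their backs; the gripper's body (75 mm by 190 mm) begins 51 mm behind the grasp point.
Start: joints at [1.282, 0.332, -0.065, 1.46, 0.022, 1.35, -0.088], TCP at [0.164, -0.603, 0.292] pointing down, gripper open.
Joint ranges: [-2.6, 2.6], [-0.5, 2.12], [-1.47, 1.34], [0.16, 2.42], [-1.27, 4.41], [0.06, 2.06], [-2.6, 2.6]. Speed limits (rad/s): [2.22, 2.22, 2.79, 2.79, 3.14, 3.14, 3.14].

### API

Orientations are given as a unit quaternion [x, y, z, w].
In Python, from bench import monitor, viewer, workorder, nets, r gives the robot as it stands.
- The arm moves only by the tool drive_tool, never from a script. Its argument "plan" is a list of rows, each an object of numbers: "rx", "ry", "rz": the turn, a rotation vector about the tool's x, y, z in units of 360 degrees (1.0 is 360 degrees); "x", "y", "z": the shift along the tool's x, y, z in units of 1000 mm (1.0 is 1000 mm); "fingers": the opening, from 0 (shut) to 1 (fully open). In form: [{"rx": .., "ry": .., "rz": .., "x": .., "y": .., "z": .., "fingers": ..}, ...]. A call has 1 to 12 rows; each row is the pose to reach, as a shift and turn from the pose commanded when the call began, along the tool's axes at that moment, turning the shorter way round; what a row does not reach only later rows make up. A row lasts 1/8 s, in which the tool goes at most 62.5 mm and 10.7 degrees, less where a joint would pass 70% of its speed; a pose out of reach is approached as far as the arm can. A call with a number of a shift or a turn outside -1 to 1 is refused whole. A call with a gripper value outside its range is refused whole. The fingers move at their own pace and stop on an object; "squeeze" is the grip in N (left out, the last holds). Time passes only in rows, so rows that repeat a pose let the fingers close. It gives the time, the measured TCP pose, the force and the opening at its end, in the units of the state.
- monitor.read_state(): the state, without advancing time (a new reading comes with each control period).
- viewer.camera(name): name is "scene" or "top"; returns a dict with "color" (420x560x3 uint8, red, green, blue), "depth" (420x560 float32, m along the optical axis (not along the pixel's ray), 0 where there is no reading), "camera_matrix" (3x3 intrinsics, pixels), "xyz" and "rotation" of the camera in the world. Camera axes: x right, y down, z forward; pixel columns grow to the right and rows downward; lengths in m; the calibration is good to about 2 mm. A picture is of the moment at which its call begins.
- workorder.close_job(): hands the job in, once; it reports no verdict.
Trained networks look in the newest picture that a camera, given by its name, has taken for a name from the list of things; names that differ only in an ending like _2 or _b are one class to them, and where a whole thing is asked for, a point or a joint stands for the part that bears it (a point fixed in the world has none). Each returns a list of dicts, best first, with "confidence" (0 to 1); they miss things now and then, are a little off and sometimes report something else, mostly with a low value. They report only what shows in the picture. A call takes as long as a camera call. They do not tell look-alikes from the thing itself.
- nets.find_in(label, camera): "centre" ([x, y, z] in m, in world coordinates, good to about 4 mm: the middle of the surface that is visible of it).
- nets.regions_of(label, camera): "region" (420x560 bool, what is visible of it).
The state is a dict: "time": time; "joint_positions": joint angles; "joint_vel": joint speeds; "joint_torque": joint torques, N m; "ee_pos": TCP position; "eef_rot": TCP orientation; "ft_force": force on the tool from outside, world axes, zero at the start; "torque": the same for the moment, N m; "width": finger opening in m.
Only numpy, scipy, OpenCV 4.12 (cv2) and the standard library are available. Lean on these libraries where they do the work, as an engineer would, in place of code of your own. Each camera call takes 0.05 s, during which the arm holds its last target.

### The job

Take the tube with the red contents from the rack and stand it in the white holder on the blue board, letting go of it. Then slide the board straight out along the stand, towards the light panel, until the orange line across it lies over the stand's edge, and finish holding the board there with the gripper, flat on the stand, so that it cannot tip: do not let go of it. Never let the board tip, and leave everything else where it stands.

Things in the scene. Friction and masses are not known exactly. Their poses are not given: they have to be found in the camera images.
- board: Loose blue carrier board, 110 (x) x 240 (y) x 8 thick, about 0.4 to 0.6 kg with its fittings, lying on the steel stand. Origin: centre of its underside. Its +y points outward, to the end that carries the white tube holder; an orange line crosses its top; a black grip stands near its inner (-y) end. Its top is 8 above the origin, z up. Pushed out to the line it overbalances outward (a few newtons at the grip) unless its inner end is held down.
- board_mark (a point): Middle of the orange line, 5 wide, across the whole width of the board's top; it lies at board (0, -30, 8), i.e. 150 from the outer end. Axes as the board.
- board_well (a point): Centre of the mouth of the round well in the board's white tube holder (44 x 44, 50 tall, at board (0, 85)); the well is 20 in diameter, vertical and 50 deep, down to the board's top. The point is 58 above the board's underside.
- board_grip (a point): Point in the black upright grip on the board: a block 50 (board x) x 16 (board y) and 46 tall, standing on the board's top at board (0, -90). The point is on its vertical middle line, 26 above the board's top and 20 below the grip's top. Pinch it from above across its 16 mm thickness (along board y).
- stand_edge (a point): Middle of the open edge of the fixed steel stand's top, 50 above the table. The stand is 180 (x) x 260 (y); its +y points outward over the edge, towards the light panel; x runs along the edge. The flat top has no rails.
- panel: Fixed light panel on the table next to the stand's open edge, 150 x 180 x 15 tall, white glowing top; origin under its centre.
- red_tube_mid (a point): Half-way point (50 above the bottom, 50 below the top) of the capped sample tube with RED contents: 100 tall, glass 16 in diameter with slightly chamfered bottom, black cap 19 in diameter over the top 18. 30 g, stands upright in one of the rack's wells, z up.
- rack_center (a point): Centre of the top face of the fixed grey rack, 46 above the table; 170 (x) x 50 (y). Three wells (17 diameter, 40 deep, floor 6 above the table) along its x at -55, 0, +55, each with a tube that stands 60 out of it; order varies. Pinching a cap along the rack's y clears the neighbours.
- yellow_tube_mid (a point): Same kind of tube with yellow contents, in the rack: stays there.
- green_tube_mid (a point): Same kind of tube with green contents, in the rack: stays there.
- amber_bottle: Bystander: brown glass bottle with black cap, 60 dia x 130 tall, standing behind the stand; origin: centre of its underside.
- green_jar: Bystander: green glass jar with white lid, 60 dia x 75 tall, standing behind the light panel; origin: centre of its underside.
- beaker: Bystander: white open beaker, 66 dia x 80 tall, standing behind the rack; origin: centre of its underside.
- white_bottle: Bystander: small white bottle with black cap, 44 dia x 75 tall, standing to the right of the stand; origin: centre of its underside.
- yellow_vial: Bystander: small yellow bottle with white cap, 40 dia x 70 tall, standing behind the stand; origin: centre of its underside.
Things that resemble listed ones, but are neither listed nor needed, are in the scene too. Of the things that look like the panel, take the one that is farthest to the robot's right at the start.

How it is judged:
By the outcome, as a careful person would: the job done as asked, in the order asked, and still so for the second after the job is handed in, while the arm keeps its last pose, push and grip.
It also fails if it takes over 48 s, if anything falls off the work surface, if the arm or the gripper's body presses on something with over 40 N, if the wrist force passes 120 N, or if a joint passes its speed limit or range.

## Working session

There is one attempt and no reset: what is moved stays moved. The work goes in short steps, Python scripts to look and compute and a tool call to move; the robot and the scene stay as the last step left them, time stands still between calls to the robot, and variables do not carry over. Pictures are saved under pics/ and viewed, and the job is handed in when it is done.

Besides the shell and the picture viewer there is one more tool, called after ">>>" in YAML: its name, and indented under it one key for each argument. drive_tool: Moves the arm, as the interface text tells. Its arguments: {"type":"object","properties":{"plan":{"type":"array","items":{"type":"object","properties":{"rx":{"type":"number","minimum":-1,"maximum":1},"ry":{"type":"number","minimum":-1,"maximum":1},"rz":{"type":"number","minimum":-1,"maximum":1},"x":{"type":"number","minimum":-1,"maximum":1},"y":{"type":"number","minimum":-1,"maximum":1},"z":{"type":"number","minimum":-1,"maximum":1},"fingers":{"type":"number"}}}},"squeeze":{"type":"number"}},"required":["plan"]}

```bash
mkdir -p pics; ls; cat > h.py <<'E'
import numpy as np, cv2
from bench import monitor, viewer, workorder, nets, r
def save(n,img): cv2.imwrite('pics/'+n, img[:,:,::-1])
def cloud(c):
    K=c['camera_matrix'];d=c['depth'];v,u=np.indices(d.shape)
    p=np.stack([(u-K[0,2])/K[0,0]*d,(v-K[1,2])/K[1,1]*d,d],-1)
    R=np.array(c['rotation'])
    if R.size==4:
        from scipy.spatial.transform import Rotation as Q
        R=Q.from_quat(R).as_matrix()
    return p@R.T+np.array(c['xyz'])
E
python3 - <<'E'
from h import *
np.set_printoptions(precision=4,suppress=True)
s=monitor.read_state(); print(s, r.grip_depth)
for n in ['scene','top']:
    c=viewer.camera(n); save(n+'0.png',c['color']); np.savez(n+'0.npz',cloud=cloud(c),color=c['color'],depth=c['depth'])
    print(n,c['xyz'],c['rotation'],c['camera_matrix'])
    for l in ['board','board_mark','board_well','board_grip','stand_edge','panel','red_tube_mid','rack_center','yellow_tube_mid','green_tube_mid','amber_bottle','green_jar','beaker','white_bottle','yellow_vial']:
        print(l,[(np.round(q['centre'],3).tolist(),round(q['confidence'],2)) for q in nets.find_in(l,n)])
E
```

```text
pics
{'time': 0.0, 'joint_positions': array([ 1.2824,  0.3329, -0.0647,  1.461 ,  0.0216,  1.3499, -0.0885]), 'joint_vel': array([-0.0004,  0.0004,  0.0002, -0.0008,  0.0001, -0.    ,  0.0008]), 'joint_torque': array([  0.0012, -62.3263,   0.0252, -38.9891,  -0.0614,   0.04  ,
         0.0001]), 'ee_pos': array([ 0.1641, -0.6028,  0.2914]), 'eef_rot': array([ 0.9912,  0.1325, -0.0001, -0.0007]), 'ft_force': array([0.9006, 0.1372, 0.11  ]), 'torque': array([-0.0657,  0.0255,  0.0661]), 'width': 0.08722279508405906} 0.051
scene [1.0885 0.6886 0.6538] [ 0.319   0.8166 -0.4449 -0.1828] [[387.2808   0.     272.1201]
 [  0.     387.2808 211.0037]
 [  0.       0.       1.    ]]
board [([0.525, -0.165, 0.059], 0.59)]
board_mark [([0.53, -0.169, 0.058], 0.56)]
board_well [([0.523, -0.168, 0.056], 0.62)]
board_grip [([0.522, -0.17, 0.058], 0.9)]
stand_edge [([0.575, -0.198, 0.054], 0.85), ([0.525, -0.166, 0.057], 0.51)]
panel [([0.22, 0.285, 0.012], 0.9), ([0.307, 0.546, 0.012], 0.75), ([0.518, 0.042, 0.015], 0.72), ([0.743, 0.259, 0.057], 0.7), ([0.526, -0.169, 0.055], 0.29)]
red_tube_mid [([
[... 582 characters left out ...]
k [([0.51, -0.186, 0.056], 0.8), ([0.466, 0.309, 0.046], 0.51)]
board_well [([0.506, -0.188, 0.058], 0.87)]
board_grip [([0.752, -0.066, 0.046], 0.66), ([0.509, -0.189, 0.059], 0.64), ([0.744, 0.255, 0.036], 0.47)]
stand_edge [([0.455, -0.244, 0.049], 0.94)]
panel [([0.513, 0.029, 0.019], 0.67), ([0.21, 0.272, 0.016], 0.65), ([0.293, 0.534, 0.015], 0.57)]
red_tube_mid []
rack_center [([0.465, 0.309, 0.047], 0.58)]
yellow_tube_mid []
green_tube_mid [([0.459, -0.245, 0.047], 0.68)]
amber_bottle [([0.711, -0.234, 0.09], 0.52)]
green_jar [([0.758, 0.042, 0.075], 0.67)]
beaker [([0.748, 0.254, 0.035], 0.76)]
white_bottle [([0.431, -0.412, 0.05], 0.64)]
yellow_vial [([0.751, -0.068, 0.049], 0.67)]
```

View pics/scene0.png

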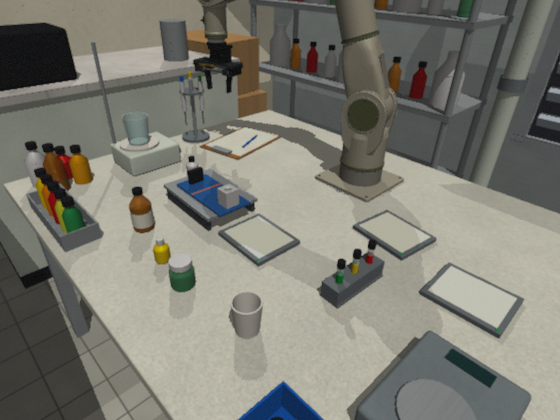

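View pics/top0.png

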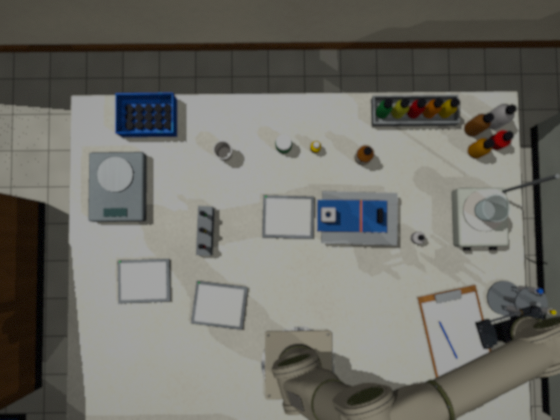

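Top view: the look-alike panels are at pixels (288,216), (144,281) and (220,305). The one at (288,216), y≈0.03, is farthest right and sits next to the stand's open edge, so that is the panel. Now enlarged crops to confirm it and to measure.

```bash
python3 - <<'E'
from h import *
t=np.load('top0.npz');s=np.load('scene0.npz')
a=cv2.resize(t['color'][180:265,185:430],None,fx=3.2,fy=3.2,interpolation=cv2.INTER_CUBIC)
b=cv2.resize(s['color'][145:310,150:400],None,fx=3.2,fy=3.2,interpolation=cv2.INTER_CUBIC)
save('ca.png',a);save('cb.png',b)
E
```

```text
(no output)
```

View pics/ca.png

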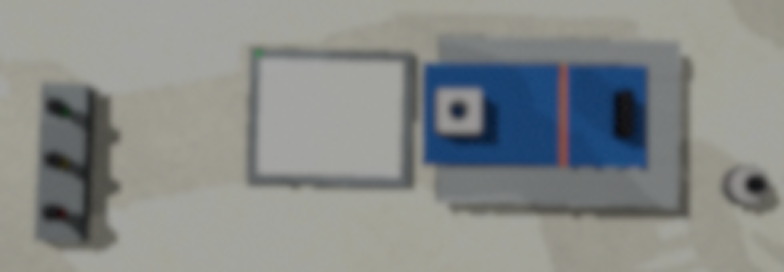

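View pics/cb.png

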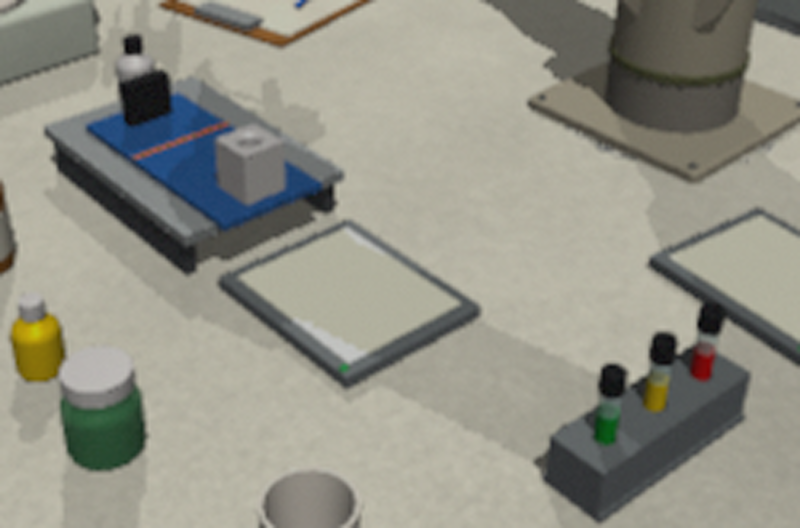

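```bash
cat >> h.py <<'E'
from scipy.spatial.transform import Rotation as Q
def rot(c):
    R=np.array(c['rotation']); return Q.from_quat(R).as_matrix() if R.size==4 else R
def onplane(c,uv,z):
    K=c['camera_matrix'];uv=np.atleast_2d(uv).astype(float)
    d=np.c_[(uv-K[[0,1],[2,2]])/K[[0,1],[0,1]],np.ones(len(uv))]@rot(c).T
    o=np.array(c['xyz']); return o+d*((z-o[2])/d[:,2])[:,None]
def proj(c,P):
    p=(np.atleast_2d(P)-np.array(c['xyz']))@rot(c); K=c['camera_matrix']
    return p[:,:2]/p[:,2:]*K[[0,1],[0,1]]+K[[0,1],[2,2]]
def rectify(c,x0,x1,y0,y1,z,res=0.0005):
    """orthophoto at height z: rows: x from x1 down, cols: y from y1 down"""
    X=np.arange(x1,x0,-res);Y=np.arange(y1,y0,-res)
    g=np.stack(np.meshgrid(X,Y,indexing='ij')+(np.full((len(X),len(Y)),z),),-1)
    m=proj(c,g.reshape(-1,3)).reshape(len(X),len(Y),2).astype(np.float32)
    return cv2.remap(c['color'],m[...,0],m[...,1],cv2.INTER_CUBIC)
E
python3 - <<'E'
from h import *
np.set_printoptions(precision=4,suppress=True)
for n in ['top','scene']:
    c=viewer.camera(n)
    o=[rectify(c,.42,.60,-.34,-.04,.058),rectify(c,.42,.60,-.34,-.04,.108),rectify(c,.36,.58,.25,.37,.106),rectify(c,.36,.58,.25,.37,.046)]
    save(n+'_r1.png',np.vstack(o[:2])); save(n+'_r2.png',np.hstack(o[2:]))
E
```

```text
(no output)
```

View pics/top_r1.png

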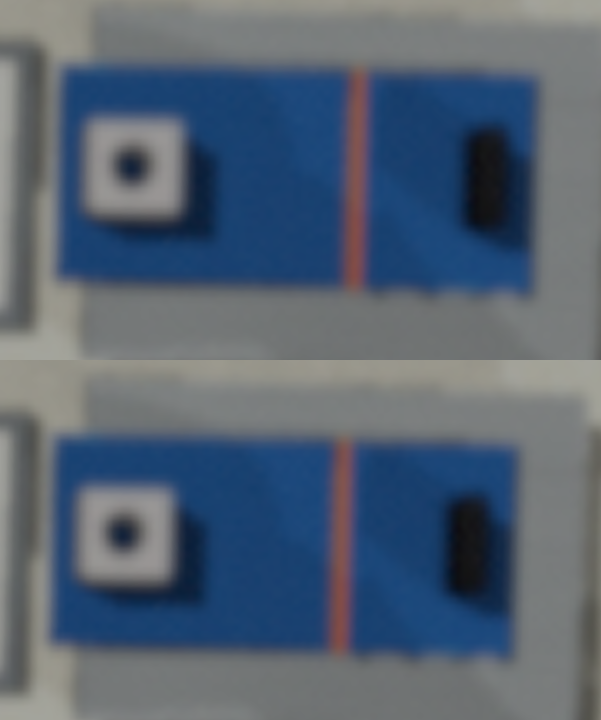

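View pics/scene_r1.png

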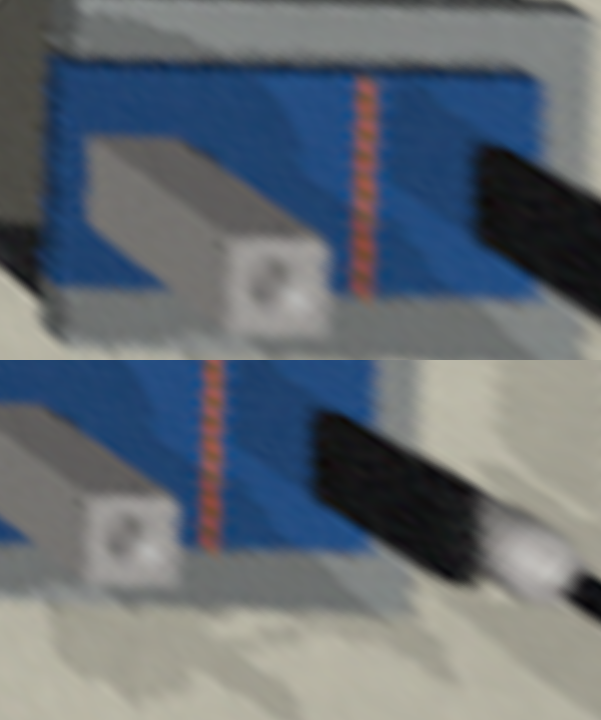

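View pics/top_r2.png

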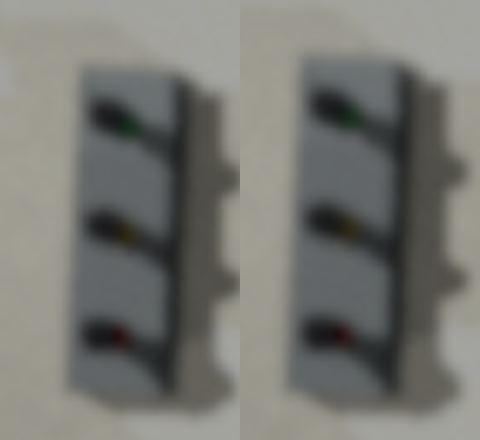

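View pics/scene_r2.png

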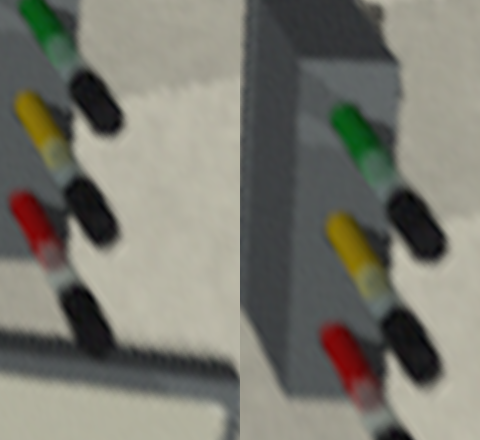

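```bash
cat >> h.py <<'E'
def edges(img,sig=2):
    return cv2.GaussianBlur(img.astype(np.float32),(0,0),sig)
def fitedge(ch,box,axis,x1,y1,res=0.0005,sign=0):
    """box r0,r1,c0,c1 px in rectified; axis=1: edge crossing along columns. returns point,dir in world xy + rms"""
    r0,r1,c0,c1=box; g=np.diff(edges(ch),axis=axis)
    if sign: g=g*sign
    else: g=abs(g)
    sub=g[r0:r1,c0:c1]
    if axis==0: sub=sub.T
    pts=[]
    for i,row in enumerate(sub):
        k=int(np.argmax(row)); w=row[max(0,k-6):k+7].clip(0); j=np.arange(max(0,k-6),max(0,k-6)+len(w))
        if w.sum()<1e-3: continue
        p=(w*j).sum()/w.sum()+.5
        pts.append((r0+i,c0+p) if axis==1 else (r0+p,c0+i))
    pts=np.array(pts); W=np.c_[x1-pts[:,0]*res,y1-pts[:,1]*res].astype(np.float32)
    vx,vy,px,py=cv2.fitLine(W,cv2.DIST_HUBER,0,1e-5,1e-5).ravel()
    d=(W-[px,py])@[-vy,vx]
    return np.array([px,py]),np.array([vx,vy]),float(np.median(abs(d)))
E
python3 - <<'E'
from h import *
np.set_printoptions(precision=4,suppress=True)
def ang(d,ax):
    d=d*np.sign(d[ax]); return np.degrees(np.arctan2(-d[1],d[0]) if ax==0 else np.arctan2(d[0],d[1]))  # board yaw sense
def show(n,f,ax): 
    p,d,e=f; print('  ',n,p,'ang %.2f err %.2fmm'%( (np.degrees(np.arctan2(d[1],d[0])) if ax==0 else np.degrees(np.arctan2(-d[0],d[1])) + 0)%180,e*1e3))
for n in ['top','scene']:
    c=viewer.camera(n); print(n)
    I=rectify(c,.42,.60,-.34,-.04,.058).astype(float); bl=I[...,2]-I[...,0]; 
    show('left end(+y)',fitedge(bl,(90,260,30,90),1,.6,-.04),0)
    show('right end',fitedge(bl,(90,260,500,580),1,.6,-.04),0)
    show('far side',fitedge(bl,(40,100,80,520),0,.6,-.04),1)
    if n=='top': show('near side',fitedge(bl,(250,320,80,520),0,.6,-.04),1)
    else: show('near side',fitedge(bl,(250,320,350,520),0,.6,-.04),1)
    orr=(I[...,0]-I[...,1]).clip(0); sub=orr[90:280,330:390]; cs=(sub*np.arange(330,390)).sum(1)/sub.sum(1)
    k=np.polyfit(np.arange(90,280),cs,1); print('   line centre y at x=.51:',-.04-np.polyval(k,180)*.0005,'slope',k[0], 'ang',np.degrees(np.arctan(k[0])))
    I=rectify(c,.40,.62,-.36,-.02,.050).astype(float); gr=I.mean(-1); save(n+'_st.png',np.clip(I,0,255).astype(np.uint8))
    I=rectify(c,.42,.60,-.34,-.04,.108).astype(float); save(n+'_hd.png',cv2.resize(np.clip(I[100:260,40:220],0,255).astype(np.uint8),None,fx=3,fy=3))
E
```

```text
top
   left end(+y) [ 0.4989 -0.0695] ang 178.94 err 0.12mm
   right end [ 0.5218 -0.3045] ang 174.89 err 3.00mm
   far side [ 0.5639 -0.2123] ang 179.01 err 0.16mm
   near side [ 0.4583 -0.1786] ang 178.82 err 0.16mm
   line centre y at x=.51: -0.21798651402283528 slope -0.02302216109029957 ang -1.3188396949061347
scene
   left end(+y) [ 0.5121 -0.0769] ang 19.23 err 4.52mm
   right end [ 0.5112 -0.3031] ang 166.82 err 3.21mm
   far side [ 0.5664 -0.1643] ang 178.31 err 0.35mm
   near side [ 0.4525 -0.2482] ang 179.62 err 0.81mm
   line centre y at x=.51: -0.22220914453224794 slope -0.02573372692114922 ang -1.4741086041237086
```

View pics/top_st.png

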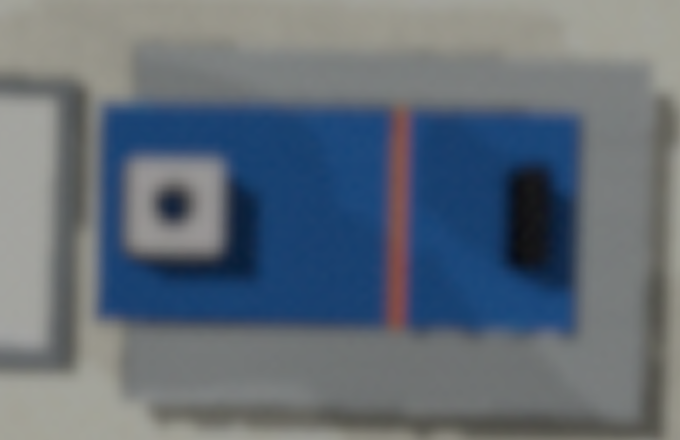

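View pics/scene_st.png

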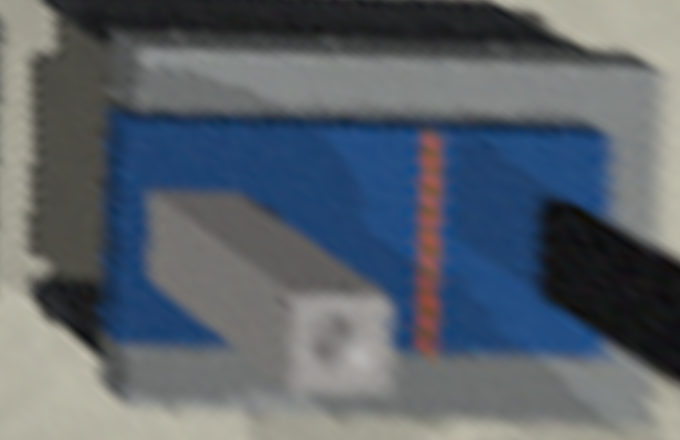

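View pics/top_hd.png

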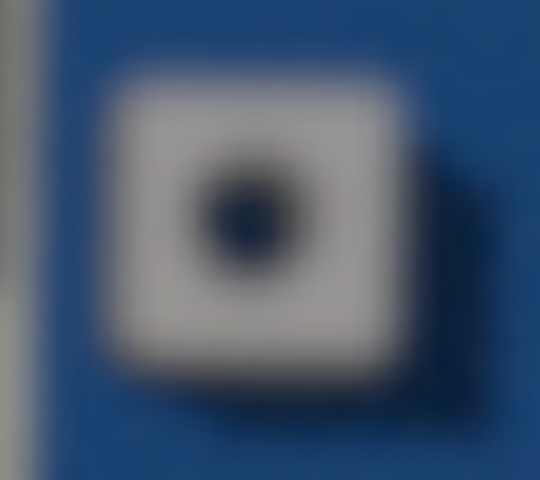

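View pics/scene_hd.png

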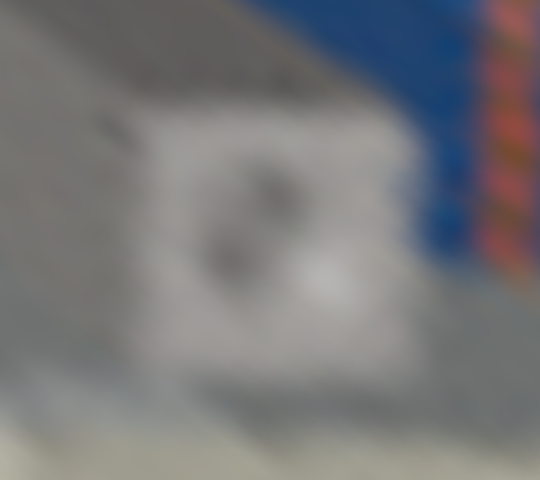

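```bash
python3 - <<'E'
from h import *
np.set_printoptions(precision=4,suppress=True)
for n in ['top','scene']:
    c=viewer.camera(n); P=cloud(c); print(n)
    def z(nm,x,y,z0,rad):
        m=(abs(P[...,0]-x)<rad)&(abs(P[...,1]-y)<rad)&(abs(P[...,2]-z0)<.03); q=P[m]; print('  ',nm,m.sum(),np.median(q,0) if len(q) else None, q.std(0) if len(q) else None)
    z('table',.6,.15,0,.03); z('table',.35,0.1,0,.03); z('table',.65,-.3,0,.02)
    z('board',.49,-.16,.058,.015); z('board',.54,-.25,.058,.012); z('panel',.515,.035,.015,.04); z('stand',.43,-.2,.05,.01); z('holder',.513,-.105,.108,.02)
    # height map of board area
    m=(abs(P[...,0]-.51)<.06)&(P[...,1]<-.05)&(P[...,1]>-.34)&(P[...,2]>.066)
    for lo,hi in [(-.14,-.06),(-.34,-.25)]:
        q=P[m&(P[...,1]>lo)&(P[...,1]<hi)]
        t=np.percentile(q[:,2],95) if len(q) else 0
        q=q[q[:,2]>t-.008]; print('   top feature',len(q),q.mean(0),q.min(0),q.max(0))
    m=(abs(P[...,0]-.47)<.1)&(abs(P[...,1]-.31)<.05)&(P[...,2]>.09); q=P[m]; print('   caps',q)
E
```

```text
top
   table 282 [ 0.5991  0.1486 -0.    ] [0.0172 0.0172 0.0045]
   table 310 [0.3485 0.1013 0.0006] [0.0178 0.0176 0.0044]
   table 125 [ 0.6503 -0.3006  0.0006] [0.0114 0.0116 0.0047]
   board 79 [ 0.489  -0.1607  0.0579] [0.0087 0.0086 0.0039]
   board 51 [ 0.5394 -0.2506  0.0579] [0.0069 0.0071 0.0046]
   panel 519 [0.5151 0.0362 0.0151] [0.0234 0.0228 0.0047]
   stand 36 [ 0.4291 -0.2002  0.0502] [0.0059 0.0059 0.004 ]
   holder 120 [ 0.5104 -0.106   0.1083] [0.0124 0.0123 0.0049]
   top feature 97 [ 0.5153 -0.1016  0.1105] [ 0.493  -0.126   0.1065] [ 0.5368 -0.0822  0.1166]
   top feature 58 [ 0.5108 -0.2784  0.105 ] [ 0.4849 -0.2866  0.1006] [ 0.5349 -0.2683  0.1136]
   caps [[0.5316 0.3184 0.1085]
 [0.5314 0.3147 0.1109]
 [0.5314 0.3116 0.11  ]
 [0.5283 0.3216 0.1092]
 [0.5288 0.3194 0.1023]
 [0.5284 0.3154 0.1065]
 [0.5279 0.3112 0.1126]
 [0.5283 0.3087 0.1074]
 [0.5251 0.3252 0.1076]
 [0.5254 0.3224 0.1043]
 [0.5249 0.3183 0.1092]
 [0.5256 0.3165 0.0998]
 [0.5251 0.3121 0.1065]
 [0.5247 0.3082 0.1101]
 [0.5223 0.3263 0.1008]
 [0.5222 0.3227 0.1026]
 [0.5216 0.3183 0.109 ]

[... 7337 characters left out ...]
48]
 [0.5228 0.3265 0.1013]
 [0.5196 0.327  0.0998]
 [0.5299 0.3137 0.0944]
 [0.5291 0.3158 0.0953]
 [0.5296 0.3187 0.0974]
 [0.5295 0.3211 0.0989]
 [0.5298 0.3239 0.1009]
 [0.5232 0.3221 0.0959]
 [0.5256 0.3262 0.0999]
 [0.5238 0.3276 0.0998]
 [0.5198 0.3275 0.0974]
 [0.529  0.3161 0.0926]
 [0.5302 0.3194 0.0954]
 [0.5288 0.321  0.0956]
 [0.5267 0.3223 0.0952]
 [0.5274 0.3252 0.0974]
 [0.5248 0.326  0.0964]
 [0.5212 0.3263 0.0946]
 [0.5183 0.327  0.0933]
 [0.5291 0.319  0.0916]
 [0.5286 0.3213 0.0928]
 [0.5265 0.3225 0.0923]
 [0.5257 0.3245 0.0931]
 [0.5242 0.326  0.0933]
 [0.5209 0.3265 0.0916]
 [0.529  0.3219 0.0905]
 [0.5288 0.3243 0.092 ]
 [0.5253 0.3246 0.0901]
 [0.5241 0.3264 0.0905]]
```

```bash
cat >> h.py <<'E'
def delta(tgt,yaw_deg):
    """world TCP targets + tool-x yaw (tool down) -> plan numbers"""
    s=monitor.read_state(); R0=Q.from_quat(s['eef_rot']); 
    R1=Q.from_euler('z',yaw_deg,degrees=True)*Q.from_quat([1,0,0,0])
    for t in np.atleast_2d(tgt):
        sh=R0.inv().apply(t-s['ee_pos']); rv=(R0.inv()*R1).as_rotvec()/(2*np.pi)
        print(t,'-> shift',np.round(sh,4),'turn',np.round(rv,4))
E
python3 - <<'E'
from h import *
delta([[.5,-.25,.30],[.5,0,.30],[.413,.3215,.28]],-2.4)
c=viewer.camera('top')
I=rectify(c,.40,.62,-.36,-.02,.050).mean(-1) if False else rectify(c,.40,.62,-.36,-.02,.050).astype(float)
g=I[...,2]-I[...,0]; gm=I.mean(-1)
for nm,ch,box,ax in [('outer edge far part',gm,(55,98,115,150),1),('outer near part',g,(330,390,105,145),1),('outer near gm',gm,(330,390,105,145),1),('outer far g',g,(55,98,115,150),1),('inner',g,(80,400,620,670),1),('far',gm,(35,70,150,630),0),('near',gm,(380,430,150,630),0)]:
    p,d,e=fitedge(ch,box,ax,.62,-.02); print(nm,p,np.degrees(np.arctan(d[1]/d[0] if ax==1 else -d[0]/d[1])),e*1e3)
E
```

```text
[ 0.5  -0.25  0.3 ] -> shift [ 0.4167 -0.2524 -0.0077] turn [ 0.    -0.     0.049]
[0.5 0.  0.3] -> shift [ 0.4824 -0.4936 -0.0078] turn [ 0.    -0.     0.049]
[0.413  0.3215 0.28  ] -> shift [ 0.483  -0.8267  0.0122] turn [ 0.    -0.     0.049]
outer edge far part [ 0.5838     -0.08527525] 3.2784965 0.1793882402125746
outer near part [ 0.44105    -0.08214471] -1.4771539 0.3473561373539269
outer near gm [ 0.43809998 -0.07946624] -1.8566972 0.13126918929629028
outer far g [ 0.5825     -0.08743007] -3.4595788 0.5879729287698865
inner [ 0.50025    -0.34477818] -1.7843255 0.7298137061297894
far [ 0.5948172 -0.22235  ] -2.5882225 1.0915750171989202
near [ 0.40866783 -0.19745   ] 1.5823406 1.879579620435834
```

>>> drive_tool:
  plan:
    - {"x": 0.417,"y": -0.252,"z": -0.008,"rz": 0.049,"fingers": 1}
    - {"x": 0.417,"y": -0.252,"z": -0.008,"rz": 0.049,"fingers": 1}
    - {"x": 0.417,"y": -0.252,"z": -0.008,"rz": 0.049,"fingers": 1}
    - {"x": 0.417,"y": -0.252,"z": -0.008,"rz": 0.049,"fingers": 1}
    - {"x": 0.417,"y": -0.252,"z": -0.008,"rz": 0.049,"fingers": 1}
    - {"x": 0.417,"y": -0.252,"z": -0.008,"rz": 0.049,"fingers": 1}
    - {"x": 0.417,"y": -0.252,"z": -0.008,"rz": 0.049,"fingers": 1}
    - {"x": 0.417,"y": -0.252,"z": -0.008,"rz": 0.049,"fingers": 1}
    - {"x": 0.482,"y": -0.494,"z": -0.008,"rz": 0.049,"fingers": 1}
    - {"x": 0.482,"y": -0.494,"z": -0.008,"rz": 0.049,"fingers": 1}
    - {"x": 0.482,"y": -0.494,"z": -0.008,"rz": 0.049,"fingers": 1}
    - {"x": 0.482,"y": -0.494,"z": -0.008,"rz": 0.049,"fingers": 1}

```text
validation failed for argument at $.pl...
```

```bash
python3 - <<'E'
from h import *
delta([[.413,.3215,.28],[.413,.3215,.22]],-2.4)
E
```

```text
[0.413  0.3215 0.28  ] -> shift [ 0.4829 -0.8267  0.0122] turn [ 0.    -0.     0.049]
[0.413  0.3215 0.22  ] -> shift [ 0.4829 -0.8267  0.0722] turn [ 0.    -0.     0.049]
```

>>> drive_tool:
  plan:
    - {"rx": 0.0,"ry": 0.0,"rz": 0.049,"x": 0.417,"y": -0.252,"z": -0.008,"fingers": 1.0}
    - {"rx": 0.0,"ry": 0.0,"rz": 0.049,"x": 0.417,"y": -0.252,"z": -0.008,"fingers": 1.0}

```text
time: 2.2
ee_pos: [0.2502, -0.5126, 0.2942]
eef_rot: [1.0, -0.024, 0.0, 0.0]
ft_force: [0.3, -0.7, -0.1]
width: 0.0869
```

```bash
python3 - <<'E'
from h import *
s=monitor.read_state(); print(s['time'])
delta([[.5,-.25,.30],[.5,0,.30],[.413,.3215,.28]],-2.4)
E
```

```text
2.2
[ 0.5  -0.25  0.3 ] -> shift [ 0.2367 -0.2744 -0.0058] turn [ 0.     -0.     -0.0011]
[0.5 0.  0.3] -> shift [ 0.2246 -0.5241 -0.0058] turn [ 0.     -0.     -0.0011]
[0.413  0.3215 0.28  ] -> shift [ 0.1221 -0.841   0.0142] turn [ 0.     -0.     -0.0011]
```

>>> drive_tool:
  plan:
    - {"rx": 0.0,"ry": 0.0,"rz": 0.0,"x": 0.237,"y": -0.274,"z": -0.006,"fingers": 1.0}
    - {"rx": 0.0,"ry": 0.0,"rz": 0.0,"x": 0.237,"y": -0.274,"z": -0.006,"fingers": 1.0}
    - {"rx": 0.0,"ry": 0.0,"rz": 0.0,"x": 0.237,"y": -0.274,"z": -0.006,"fingers": 1.0}
    - {"rx": 0.0,"ry": 0.0,"rz": 0.0,"x": 0.237,"y": -0.274,"z": -0.006,"fingers": 1.0}
    - {"rx": 0.0,"ry": 0.0,"rz": 0.0,"x": 0.237,"y": -0.274,"z": -0.006,"fingers": 1.0}
    - {"rx": 0.0,"ry": 0.0,"rz": 0.0,"x": 0.237,"y": -0.274,"z": -0.006,"fingers": 1.0}
    - {"rx": 0.0,"ry": 0.0,"rz": 0.0,"x": 0.225,"y": -0.524,"z": -0.006,"fingers": 1.0}
    - {"rx": 0.0,"ry": 0.0,"rz": 0.0,"x": 0.225,"y": -0.524,"z": -0.006,"fingers": 1.0}
    - {"rx": 0.0,"ry": 0.0,"rz": 0.0,"x": 0.225,"y": -0.524,"z": -0.006,"fingers": 1.0}
    - {"rx": 0.0,"ry": 0.0,"rz": 0.0,"x": 0.225,"y": -0.524,"z": -0.006,"fingers": 1.0}
    - {"rx": 0.0,"ry": 0.0,"rz": 0.0,"x": 0.122,"y": -0.841,"z": 0.014,"fingers": 1.0}
    - {"rx": 0.0,"ry": 0.0,"rz": 0.0,"x": 0.122,"y": -0.841,"z": 0.014,"fingers": 1.0}

```text
time: 3.7
ee_pos: [0.4622, 0.1223, 0.2929]
eef_rot: [1.0, -0.021, 0.0, 0.0]
ft_force: [1.0, 0.2, -0.4]
width: 0.087
```

```bash
python3 - <<'E'
from h import *
delta([[.413,.3215,.28],[.413,.3215,.22]],-2.4)
E
```

```text
[0.413  0.3215 0.28  ] -> shift [-0.0576 -0.1969  0.0129] turn [ 0.     -0.0001 -0.    ]
[0.413  0.3215 0.22  ] -> shift [-0.0577 -0.1969  0.0729] turn [ 0.     -0.0001 -0.    ]
```

>>> drive_tool:
  plan:
    - {"rx": 0.0,"ry": 0.0,"rz": 0.0,"x": -0.058,"y": -0.197,"z": 0.043,"fingers": 1.0}
    - {"rx": 0.0,"ry": 0.0,"rz": 0.0,"x": -0.058,"y": -0.197,"z": 0.043,"fingers": 1.0}
    - {"rx": 0.0,"ry": 0.0,"rz": 0.0,"x": -0.058,"y": -0.197,"z": 0.043,"fingers": 1.0}
    - {"rx": 0.0,"ry": 0.0,"rz": 0.0,"x": -0.058,"y": -0.197,"z": 0.043,"fingers": 1.0}
    - {"rx": 0.0,"ry": 0.0,"rz": 0.0,"x": -0.058,"y": -0.197,"z": 0.043,"fingers": 1.0}
    - {"rx": 0.0,"ry": 0.0,"rz": 0.0,"x": -0.058,"y": -0.197,"z": 0.043,"fingers": 1.0}

```text
time: 4.45
ee_pos: [0.414, 0.3187, 0.2499]
eef_rot: [1.0, -0.022, 0.0, 0.0]
ft_force: [0.4, -0.3, 0.8]
width: 0.0872
```

```bash
python3 - <<'E'
from h import *
delta([[.413,.3215,.25],[.413,.3215,.148]],-2.4)
c=viewer.camera('top'); d=viewer.camera('scene')
save('g1.png',np.vstack([cv2.resize(c['color'][170:290,130:310],(600,400)) [100:300],cv2.resize(d['color'][170:310,250:460],(600,400))]))
E
```

```text
[0.413  0.3215 0.25  ] -> shift [-0.0011 -0.0028 -0.0001] turn [ 0.0001 -0.0001 -0.0002]
[0.413  0.3215 0.148 ] -> shift [-0.0011 -0.0029  0.1019] turn [ 0.0001 -0.0001 -0.0002]
```

View pics/g1.png

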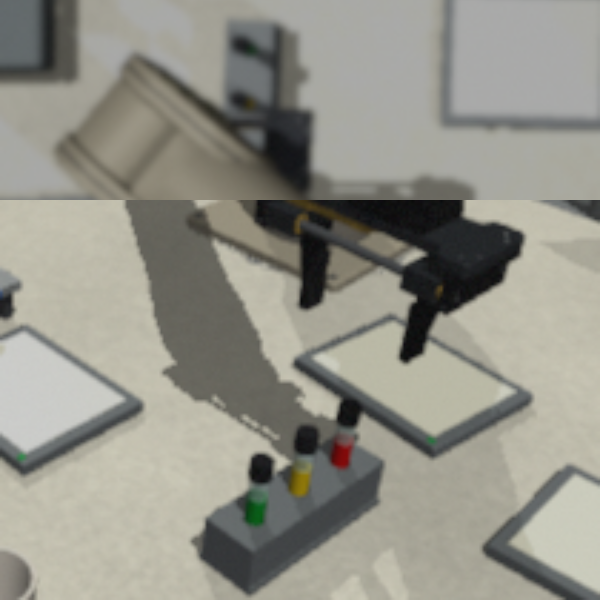

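The scene view shows the open fingers straddling the red tube, which is the end tube nearest the robot at crop (345,430). Descending.

>>> drive_tool:
  plan:
    - {"rx": 0.0,"ry": 0.0,"rz": 0.0,"x": -0.001,"y": -0.003,"z": 0.05,"fingers": 1.0}
    - {"rx": 0.0,"ry": 0.0,"rz": 0.0,"x": -0.001,"y": -0.003,"z": 0.09,"fingers": 0.6}
    - {"rx": 0.0,"ry": 0.0,"rz": 0.0,"x": -0.001,"y": -0.003,"z": 0.102,"fingers": 0.4}
    - {"rx": 0.0,"ry": 0.0,"rz": 0.0,"x": -0.001,"y": -0.003,"z": 0.102,"fingers": 0.4}

```text
time: 5.05
ee_pos: [0.4128, 0.3224, 0.1483]
eef_rot: [1.0, -0.021, 0.0, 0.0]
ft_force: [1.1, 0.1, 0.0]
width: 0.0648
```

```bash
python3 - <<'E'
from h import *
d=viewer.camera('scene');P=cloud(d)
save('g2.png',cv2.resize(d['color'][190:290,300:440],None,fx=5,fy=5,interpolation=cv2.INTER_CUBIC))
E
```

```text
(no output)
```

View pics/g2.png

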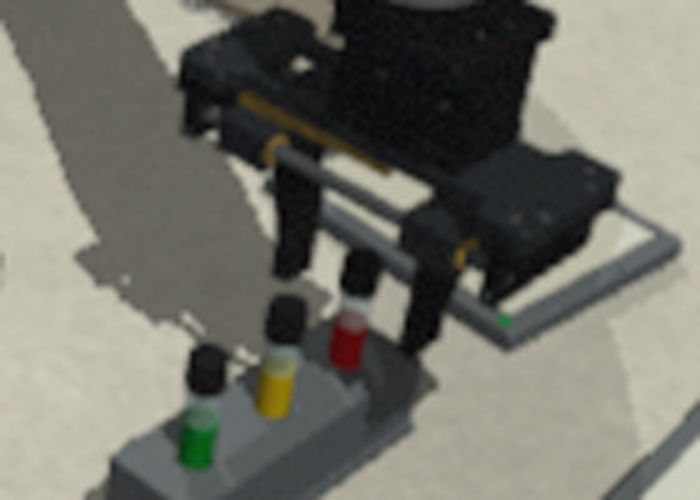

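The fingers sit either side of the red cap at (360,265). Closing.

>>> drive_tool:
  plan:
    - {"rx": 0.0,"ry": 0.0,"rz": 0.0,"x": 0.0,"y": 0.0,"z": 0.0,"fingers": 0.0}
    - {"rx": 0.0,"ry": 0.0,"rz": 0.0,"x": 0.0,"y": 0.0,"z": 0.0,"fingers": 0.0}
    - {"rx": 0.0,"ry": 0.0,"rz": 0.0,"x": 0.0,"y": 0.0,"z": 0.0,"fingers": 0.0}
    - {"rx": 0.0,"ry": 0.0,"rz": 0.0,"x": 0.0,"y": 0.0,"z": 0.0,"fingers": 0.0}
    - {"rx": 0.0,"ry": 0.0,"rz": 0.0,"x": 0.0,"y": 0.0,"z": 0.0,"fingers": 0.0}
    - {"rx": 0.0,"ry": 0.0,"rz": 0.0,"x": 0.0,"y": 0.0,"z": 0.0,"fingers": 0.0}
  squeeze: 12

```text
time: 5.85
ee_pos: [0.4125, 0.3228, 0.1479]
eef_rot: [1.0, -0.021, 0.0, 0.0]
ft_force: [-0.2, -0.8, 2.0]
width: 0.0182
```

```bash
python3 - <<'E'
from h import *
d=viewer.camera('scene');s=monitor.read_state();print(s['ft_force'],s['width'],s['ee_pos'])
save('g3.png',cv2.resize(d['color'][190:290,300:440],None,fx=5,fy=5,interpolation=cv2.INTER_CUBIC))
E
```

```text
[-0.17726386 -0.12830988  2.04452822] 0.018422329742454936 [0.41250489 0.32273531 0.14784672]
```

View pics/g3.png

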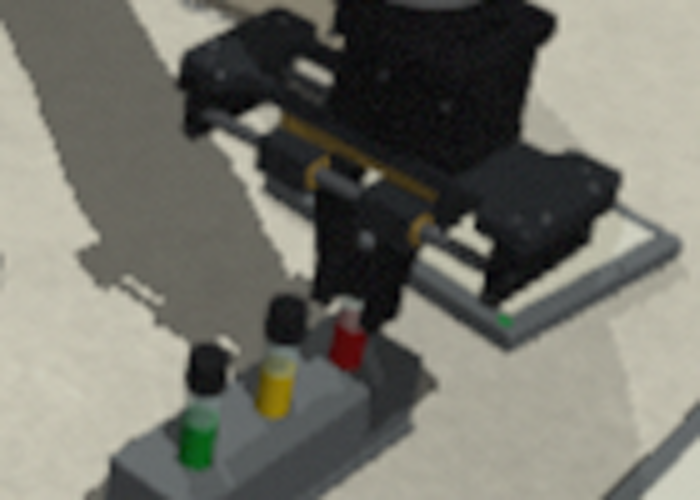

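>>> drive_tool:
  plan:
    - {"rx": 0.0,"ry": 0.0,"rz": 0.0,"x": 0.0,"y": 0.0,"z": -0.02,"fingers": 0.0}
    - {"rx": 0.0,"ry": 0.0,"rz": 0.0,"x": 0.0,"y": 0.0,"z": -0.06,"fingers": 0.0}
    - {"rx": 0.0,"ry": 0.0,"rz": 0.0,"x": 0.0,"y": 0.0,"z": -0.11,"fingers": 0.0}
    - {"rx": 0.0,"ry": 0.0,"rz": 0.0,"x": 0.0,"y": 0.0,"z": -0.162,"fingers": 0.0}
    - {"rx": 0.0,"ry": 0.0,"rz": 0.0,"x": 0.0,"y": 0.0,"z": -0.162,"fingers": 0.0}

```text
time: 6.52
ee_pos: [0.4131, 0.3243, 0.315]
eef_rot: [1.0, -0.021, 0.003, -0.002]
ft_force: [0.6, 0.9, -1.0]
width: 0.0181
```

```bash
python3 - <<'E'
from h import *
d=viewer.camera('scene')
save('g4.png',cv2.resize(d['color'][140:290,290:440],None,fx=4,fy=4,interpolation=cv2.INTER_CUBIC))
delta([[.513,.05,.30],[.513,-.102,.27]],-1.5)
E
```

```text
[0.513 0.05  0.3  ] -> shift [0.1116 0.269  0.0122] turn [-0.0003 -0.0006 -0.0025]
[ 0.513 -0.102  0.27 ] -> shift [0.1179 0.421  0.0419] turn [-0.0003 -0.0006 -0.0025]
```

View pics/g4.png

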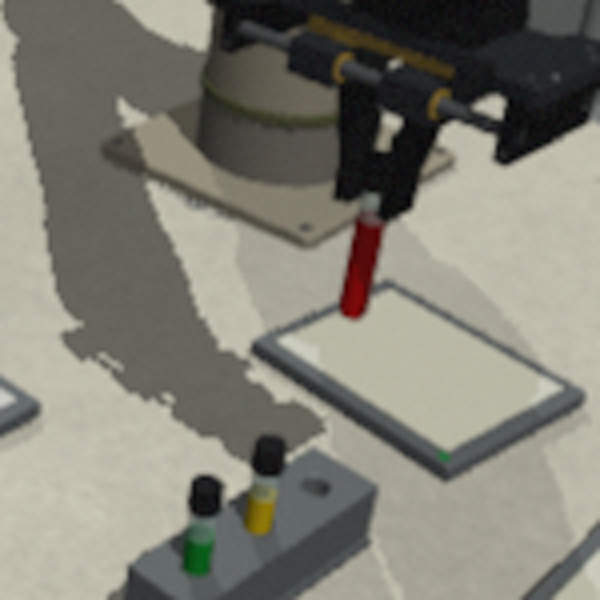

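>>> drive_tool:
  plan:
    - {"rx": 0.0,"ry": 0.0,"rz": -0.002,"x": 0.111,"y": 0.269,"z": 0.012,"fingers": 0.0}
    - {"rx": 0.0,"ry": 0.0,"rz": -0.002,"x": 0.111,"y": 0.269,"z": 0.012,"fingers": 0.0}
    - {"rx": 0.0,"ry": 0.0,"rz": -0.002,"x": 0.111,"y": 0.269,"z": 0.012,"fingers": 0.0}
    - {"rx": 0.0,"ry": 0.0,"rz": -0.002,"x": 0.111,"y": 0.269,"z": 0.012,"fingers": 0.0}
    - {"rx": 0.0,"ry": 0.0,"rz": -0.002,"x": 0.111,"y": 0.269,"z": 0.012,"fingers": 0.0}
    - {"rx": 0.0,"ry": 0.0,"rz": -0.002,"x": 0.118,"y": 0.421,"z": 0.04,"fingers": 0.0}
    - {"rx": 0.0,"ry": 0.0,"rz": -0.002,"x": 0.118,"y": 0.421,"z": 0.04,"fingers": 0.0}
    - {"rx": 0.0,"ry": 0.0,"rz": -0.002,"x": 0.118,"y": 0.421,"z": 0.04,"fingers": 0.0}
    - {"rx": 0.0,"ry": 0.0,"rz": -0.002,"x": 0.118,"y": 0.421,"z": 0.04,"fingers": 0.0}
    - {"rx": 0.0,"ry": 0.0,"rz": -0.002,"x": 0.118,"y": 0.421,"z": 0.04,"fingers": 0.0}

```text
time: 7.82
ee_pos: [0.5124, -0.1017, 0.2694]
eef_rot: [1.0, -0.014, -0.0, -0.0]
ft_force: [-0.2, 0.2, 0.3]
width: 0.0183
```

```bash
python3 - <<'E'
from h import *
np.set_printoptions(precision=4,suppress=True)
d=viewer.camera('scene'); s=monitor.read_state(); print(s['ee_pos'],s['ft_force'],s['width'])
P=cloud(d); np.savez('w.npz',P=P,color=d['color'])
u0,v0=165,120
im=cv2.resize(d['color'][v0:v0+120,u0:u0+120],None,fx=5,fy=5,interpolation=cv2.INTER_CUBIC)
R=Q.from_quat(s['eef_rot']).as_matrix(); ax=R[:,2]; print('tool z',ax)
for off,col in [((0,0),(0,255,0))]:
    pts=[s['ee_pos']+ax*k for k in (.051,.07,.10,.142)]
    for q in proj(d,pts): cv2.circle(im,tuple(int(x) for x in (q-[u0,v0])*5+2),3,col,1)
for w,col in [((.5133,-.1023,.108),(255,0,255))]:
    q=proj(d,w)[0]; cv2.circle(im,tuple(int(x) for x in (q-[u0,v0])*5+2),3,col,1)
save('w1.png',im)
hsv=cv2.cvtColor(d['color'],cv2.COLOR_RGB2HSV)
m=((hsv[...,0]<8)|(hsv[...,0]>172))&(hsv[...,1]>170)&(hsv[...,2]>50); m[:v0]=0;m[v0+120:]=0;m[:,:u0]=0;m[:,u0+120:]=0
q=P[m]; print(len(q)); 
for lo in np.arange(.1,.23,.01):
    k=q[(q[:,2]>lo)&(q[:,2]<=lo+.01)]
    if len(k)>2: print(round(lo,2),len(k),np.median(k,0))
E
```

```text
[ 0.5126 -0.1014  0.2697] [ 0.2193  0.1511 -1.2257] 0.018754794674302203
tool z [-0.0003  0.0005 -1.    ]
86
0.13 9 [ 0.5163 -0.0965  0.137 ]
0.14 11 [ 0.5141 -0.095   0.1437]
0.15 16 [ 0.5148 -0.0946  0.1551]
0.16 15 [ 0.5157 -0.0953  0.1645]
0.17 15 [ 0.5156 -0.0945  0.1749]
0.18 17 [ 0.5141 -0.0964  0.1846]
0.19 3 [ 0.5122 -0.0926  0.1904]
```

View pics/w1.png

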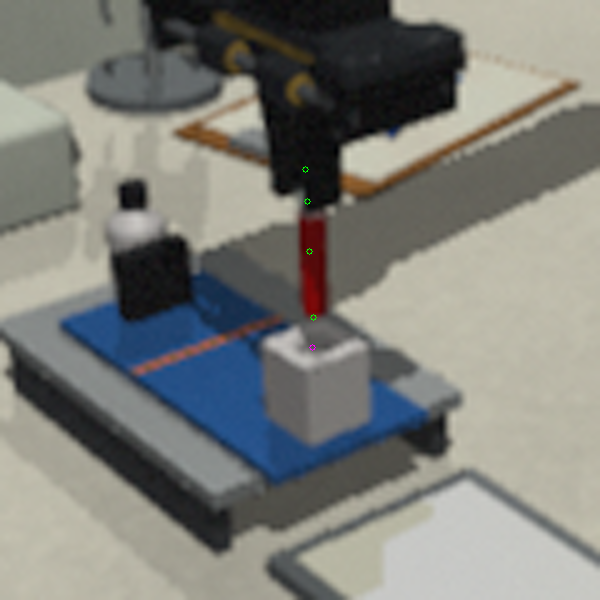

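```bash
python3 - <<'E'
from h import *
c=viewer.camera('top')
save('w2.png',np.hstack([cv2.resize(c['color'][170:270,270:410],None,fx=4,fy=4,interpolation=cv2.INTER_CUBIC)]))
E
```

```text
(no output)
```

View pics/w2.png

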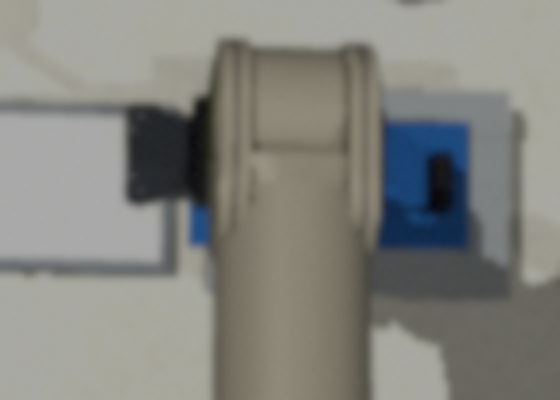

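>>> drive_tool:
  plan:
    - {"rx": 0.0,"ry": 0.0,"rz": 0.0,"x": 0.001,"y": -0.0005,"z": 0.01,"fingers": 0.0}
    - {"rx": 0.0,"ry": 0.0,"rz": 0.0,"x": 0.001,"y": -0.0005,"z": 0.018,"fingers": 0.0}
    - {"rx": 0.0,"ry": 0.0,"rz": 0.0,"x": 0.001,"y": -0.0005,"z": 0.022,"fingers": 0.0}
    - {"rx": 0.0,"ry": 0.0,"rz": 0.0,"x": 0.001,"y": -0.0005,"z": 0.025,"fingers": 0.0}
    - {"rx": 0.0,"ry": 0.0,"rz": 0.0,"x": 0.001,"y": -0.0005,"z": 0.025,"fingers": 0.0}

```text
time: 8.55
ee_pos: [0.5136, -0.1023, 0.2447]
eef_rot: [1.0, -0.015, -0.0, 0.0]
ft_force: [0.5, 0.7, -0.4]
width: 0.0185
```

```bash
python3 - <<'E'
from h import *
d=viewer.camera('scene'); s=monitor.read_state(); print(s['ee_pos'],s['ft_force'],s['torque'],s['width'])
save('w3.png',cv2.resize(d['color'][150:230,195:275],None,fx=7,fy=7,interpolation=cv2.INTER_CUBIC))
E
```

```text
[ 0.5136831  -0.10236727  0.24489893] [ 0.05798376 -0.5365172  -0.40885752] [ 0.0460165   0.00993081 -0.04493368] 0.018613094409581452
```

View pics/w3.png

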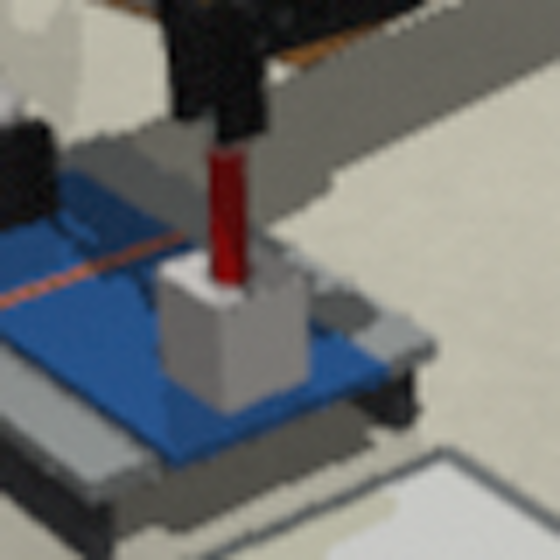

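```bash
python3 - <<'E'
from h import *
d=viewer.camera('scene'); s=monitor.read_state(); print(s['ee_pos'],s['ft_force'])
im=d['color'].astype(float)
for v in range(174,192,2): print(v,'red c', end=' '); row=im[v,215:245]; w=(row[:,0]-row[:,1:].max(1)-15).clip(0); print(round((w*np.arange(215,245)).sum()/max(w.sum(),1e-6),2),round(w.sum()))
for v in range(188,208,3):
    row=im[v,205:255]; br=(row[:,0]-row[:,2]); print(v,br.astype(int).tolist())
# holder as grey: not blue; left boundary where b-r falls
c=proj(d,[[.5133,-.1013,z] for z in (.108,.058)]); print(c)
E
```

```text
[ 0.51374318 -0.10241778  0.2450241 ] [ 0.49567228  0.54253816 -1.08400592]
174 red c 226.79 263
176 red c 226.9 275
178 red c 226.93 276
180 red c 226.84 308
182 red c 226.81 311
184 red c 226.07 383
186 red c 227.03 352
188 red c 227.14 371
190 red c 227.35 141
188 [18, 62, 65, 40, 22, -8, -29, -50, -54, -55, -67, -64, -17, 0, 6, 6, 7, 7, 6, 9, 52, 105, 114, 101, 68, 23, 2, 3, 3, 3, 3, 1, 0, -1, -2, -2, 5, 12, 16, 19, 18, 19, 19, 18, 18, 18, 19, 18, 19, 19]
191 [-95, -96, -95, -99, -95, -97, -96, -98, -95, -83, -53, -43, -15, 5, 2, 3, 4, 4, 7, 6, 7, 14, 18, 16, 8, 3, 4, 5, 4, 5, 6, 4, 4, 3, -1, -3, -2, -2, -1, -2, 0, 7, 13, 16, 18, 18, 17, 18, 18, 18]
194 [-94, -98, -96, -97, -97, -95, -98, -94, -96, -98, -90, -79, -37, 4, 4, 4, 4, 4, 4, 4, 3, 4, 5, 4, 5, 5, 4, 5, 5, 5, 5, 4, 5, 3, -3, -2, -1, -1, -2, 0, -2, -3, -1, -1, -1, 0, 8, 13, 18, 20]
197 [-95, -95, -97, -98, -98, -97, -96, -98, -98, -96, -100, -99, -57, -3, 2, 2, 3, 2, 2, 3, 3, 4, 5, 6, 5, 5, 5, 6, 4, 5, 6, 6, 4, -3, -35, -53, -51, -53, -45, -10, -1, -2, -3, -2, -2, -3, -2, -2, -3, -2]
200 [-99, -100, -99, -99, -100, -98, -100, -98, -99, -97, -98, -92, -53, -8, 4, 3, 3, 3, 3, 3, 4, 4, 5, 5, 5, 6, 4, 5, 5, 4, 5, 5, 4, -11, -61, -97, -98, -97, -96, -97, -97, -82, -49, -22, -9, -4, -2, -2, -1, 0]
203 [-102, -101, -101, -99, -99, -98, -98, -99, -101, -99, -100, -100, -89, -53, -13, 2, 6, 2, 4, 3, 4, 4, 5, 4, 6, 6, 5, 5, 6, 5, 5, 5, 4, -14, -70, -99, -99, -101, -97, -98, -101, -92, -84, -79, -70, -37, -1, 0, 1, 13]
206 [-16, -38, -68, -93, -101, -102, -98, -101, -99, -101, -100, -98, -94, -89, -83, -81, -78, -49, -16, -3, 2, 4, 4, 6, 5, 4, -1, -16, -32, -53, -62, -81, -80, -85, -87, -81, -77, -64, -53, -41, -32, -12, -3, -2, -1, 1, 2, -3, -2, 12]
[[227.39052217 189.2720142 ]
 [228.19766071 204.14702276]]
```

>>> drive_tool:
  plan:
    - {"rx": 0.0,"ry": 0.0,"rz": 0.0,"x": -0.0005,"y": -0.001,"z": 0.004,"fingers": 0.0}
    - {"rx": 0.0,"ry": 0.0,"rz": 0.0,"x": -0.0005,"y": -0.001,"z": 0.008,"fingers": 0.0}
    - {"rx": 0.0,"ry": 0.0,"rz": 0.0,"x": -0.0005,"y": -0.001,"z": 0.012,"fingers": 0.0}

```text
time: 9.02
ee_pos: [0.5131, -0.1014, 0.2324]
eef_rot: [1.0, -0.015, -0.0, 0.0]
ft_force: [-0.3, -0.4, -0.0]
width: 0.0183
```

>>> drive_tool:
  plan:
    - {"rx": 0.0,"ry": 0.0,"rz": 0.0,"x": 0.0,"y": 0.0,"z": 0.008,"fingers": 0.0}
    - {"rx": 0.0,"ry": 0.0,"rz": 0.0,"x": 0.0,"y": 0.0,"z": 0.015,"fingers": 0.0}
    - {"rx": 0.0,"ry": 0.0,"rz": 0.0,"x": 0.0,"y": 0.0,"z": 0.022,"fingers": 0.0}
    - {"rx": 0.0,"ry": 0.0,"rz": 0.0,"x": 0.0,"y": 0.0,"z": 0.028,"fingers": 0.0}
    - {"rx": 0.0,"ry": 0.0,"rz": 0.0,"x": 0.0,"y": 0.0,"z": 0.031,"fingers": 0.0}
    - {"rx": 0.0,"ry": 0.0,"rz": 0.0,"x": 0.0,"y": 0.0,"z": 0.031,"fingers": 0.0}

```text
time: 9.78
ee_pos: [0.5131, -0.1014, 0.2017]
eef_rot: [1.0, -0.015, -0.0, 0.0]
ft_force: [0.5, 0.8, -0.9]
width: 0.0187
```

```bash
python3 - <<'E'
from h import *
d=viewer.camera('scene'); s=monitor.read_state(); print(s['ee_pos'],s['ft_force'],s['torque'],s['width'])
save('w4.png',cv2.resize(d['color'][150:230,195:275],None,fx=7,fy=7,interpolation=cv2.INTER_CUBIC))
E
```

```text
[ 0.51320218 -0.10136355  0.2018932 ] [-0.05809548 -0.47049684  0.48681996] [ 0.01814809  0.08211192 -0.00544585] 0.01822280152379198
```

View pics/w4.png

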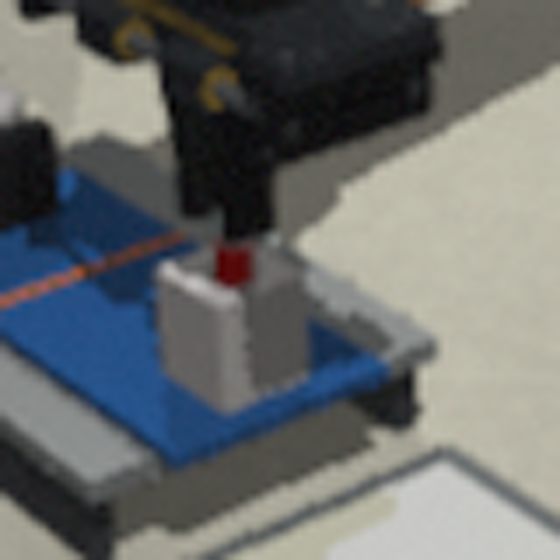

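The tube is in the holder at (233,262), with no force building up. Lower it the last millimetre, release and back off upward.

>>> drive_tool:
  plan:
    - {"rx": 0.0,"ry": 0.0,"rz": 0.0,"x": 0.0,"y": 0.0,"z": 0.0015,"fingers": 0.0}
    - {"rx": 0.0,"ry": 0.0,"rz": 0.0,"x": 0.0,"y": 0.0,"z": 0.0015,"fingers": 0.5}
    - {"rx": 0.0,"ry": 0.0,"rz": 0.0,"x": 0.0,"y": 0.0,"z": 0.0015,"fingers": 0.5}
    - {"rx": 0.0,"ry": 0.0,"rz": 0.0,"x": 0.0,"y": 0.0,"z": 0.0015,"fingers": 0.5}
    - {"rx": 0.0,"ry": 0.0,"rz": 0.0,"x": 0.0,"y": 0.0,"z": 0.0015,"fingers": 0.5}
    - {"rx": 0.0,"ry": 0.0,"rz": 0.0,"x": 0.0,"y": 0.0,"z": -0.04,"fingers": 0.5}
    - {"rx": 0.0,"ry": 0.0,"rz": 0.0,"x": 0.0,"y": 0.0,"z": -0.09,"fingers": 0.5}
    - {"rx": 0.0,"ry": 0.0,"rz": 0.0,"x": 0.0,"y": 0.0,"z": -0.09,"fingers": 0.5}

```text
time: 10.82
ee_pos: [0.5147, -0.1013, 0.2958]
eef_rot: [1.0, -0.015, 0.003, 0.001]
ft_force: [0.0, 0.7, -0.2]
width: 0.0433
```

```bash
python3 - <<'E'
from h import *
d=viewer.camera('scene'); s=monitor.read_state(); print(s['ee_pos'],s['ft_force'],s['width'])
save('w5.png',cv2.resize(d['color'][130:230,165:285],None,fx=6,fy=6,interpolation=cv2.INTER_CUBIC))
delta([[.51,-.277,.29],[.51,-.277,.20],[.51,-.277,.135]],-1.3)
E
```

```text
[ 0.51384216 -0.10138104  0.29339521] [-0.59811053 -0.77004375 -0.10560706] 0.043767652163144065
[ 0.51  -0.277  0.29 ] -> shift [0.0013 0.1757 0.0036] turn [ 0.0002 -0.0005 -0.0011]
[ 0.51  -0.277  0.2  ] -> shift [0.001  0.1756 0.0936] turn [ 0.0002 -0.0005 -0.0011]
[ 0.51  -0.277  0.135] -> shift [0.0008 0.1755 0.1586] turn [ 0.0002 -0.0005 -0.0011]
```

View pics/w5.png

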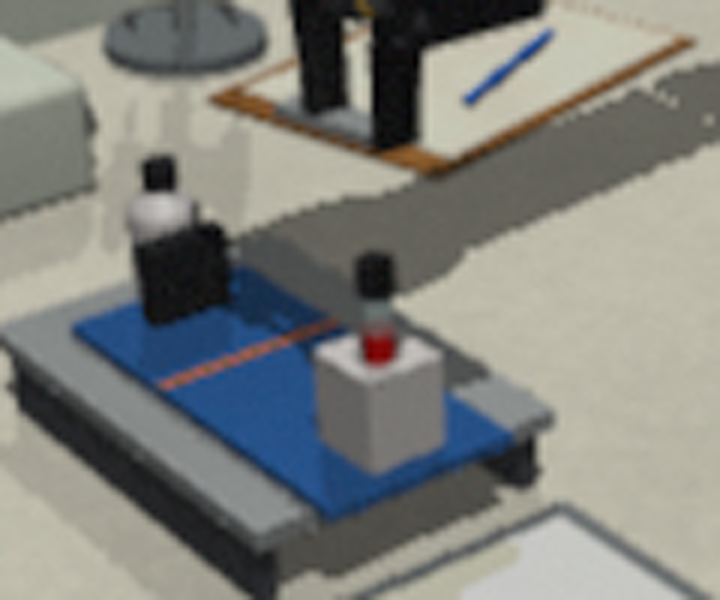

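Tube released and standing upright in the holder (376,310). On to the grip.

>>> drive_tool:
  plan:
    - {"rx": 0.0,"ry": 0.0,"rz": -0.001,"x": 0.001,"y": 0.06,"z": 0.0,"fingers": 0.7}
    - {"rx": 0.0,"ry": 0.0,"rz": -0.001,"x": 0.001,"y": 0.12,"z": 0.004,"fingers": 0.7}
    - {"rx": 0.0,"ry": 0.0,"rz": -0.001,"x": 0.001,"y": 0.1755,"z": 0.004,"fingers": 0.7}
    - {"rx": 0.0,"ry": 0.0,"rz": -0.001,"x": 0.001,"y": 0.1755,"z": 0.04,"fingers": 0.7}
    - {"rx": 0.0,"ry": 0.0,"rz": -0.001,"x": 0.001,"y": 0.1755,"z": 0.085,"fingers": 0.7}
    - {"rx": 0.0,"ry": 0.0,"rz": -0.001,"x": 0.001,"y": 0.1755,"z": 0.094,"fingers": 0.7}
    - {"rx": 0.0,"ry": 0.0,"rz": -0.001,"x": 0.001,"y": 0.1755,"z": 0.094,"fingers": 0.7}

```text
time: 11.75
ee_pos: [0.509, -0.2766, 0.1978]
eef_rot: [1.0, -0.011, -0.0, -0.0]
ft_force: [-0.0, 0.1, 1.3]
width: 0.0608
```

```bash
python3 - <<'E'
from h import *
d=viewer.camera('scene'); s=monitor.read_state(); print(s['ee_pos'],s['ft_force'],s['width'])
im=cv2.resize(d['color'][120:230,155:285],None,fx=5,fy=5,interpolation=cv2.INTER_CUBIC)
save('w6.png',im)
delta([[.51,-.277,.135]],-1.3)
E
```

```text
[ 0.50949093 -0.27688025  0.19895173] [ 0.33496757 -0.69689541  0.96336162] 0.06061924235079874
[ 0.51  -0.277  0.135] -> shift [0.0004 0.0001 0.064 ] turn [ 0.0001 -0.0002 -0.0001]
```

View pics/w6.png

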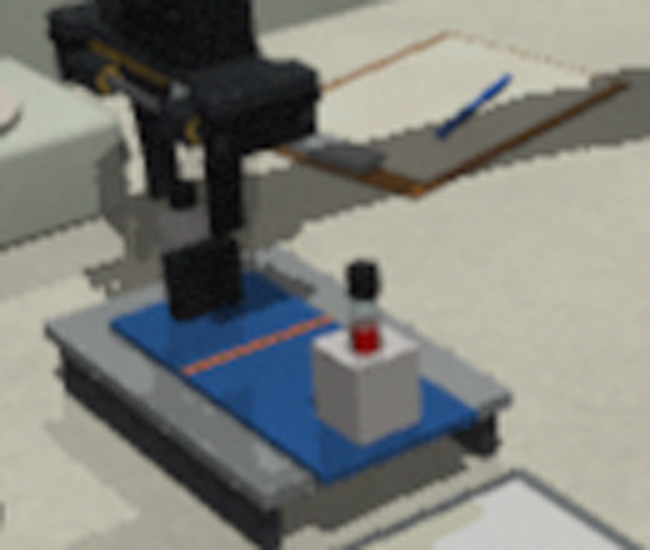

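>>> drive_tool:
  plan:
    - {"rx": 0.0,"ry": 0.0,"rz": 0.0,"x": 0.0,"y": 0.0,"z": 0.03,"fingers": 0.7}
    - {"rx": 0.0,"ry": 0.0,"rz": 0.0,"x": 0.0,"y": 0.0,"z": 0.05,"fingers": 0.7}
    - {"rx": 0.0,"ry": 0.0,"rz": 0.0,"x": 0.0,"y": 0.0,"z": 0.06,"fingers": 0.7}
    - {"rx": 0.0,"ry": 0.0,"rz": 0.0,"x": 0.0,"y": 0.0,"z": 0.063,"fingers": 0.7}
    - {"rx": 0.0,"ry": 0.0,"rz": 0.0,"x": 0.0,"y": 0.0,"z": 0.063,"fingers": 0.7}

```text
time: 12.42
ee_pos: [0.5095, -0.277, 0.1358]
eef_rot: [1.0, -0.012, 0.001, 0.0]
ft_force: [0.3, -0.8, 0.2]
width: 0.0609
```

```bash
python3 - <<'E'
from h import *
d=viewer.camera('scene'); s=monitor.read_state(); print(s['ee_pos'],s['ft_force'],s['width'])
im=cv2.resize(d['color'][120:230,155:285],None,fx=5,fy=5,interpolation=cv2.INTER_CUBIC)
save('w7.png',im)
E
```

```text
[ 0.50948844 -0.27702074  0.13584395] [-0.23051357 -0.23019834  0.13872806] 0.06095086624887307
```

View pics/w7.png

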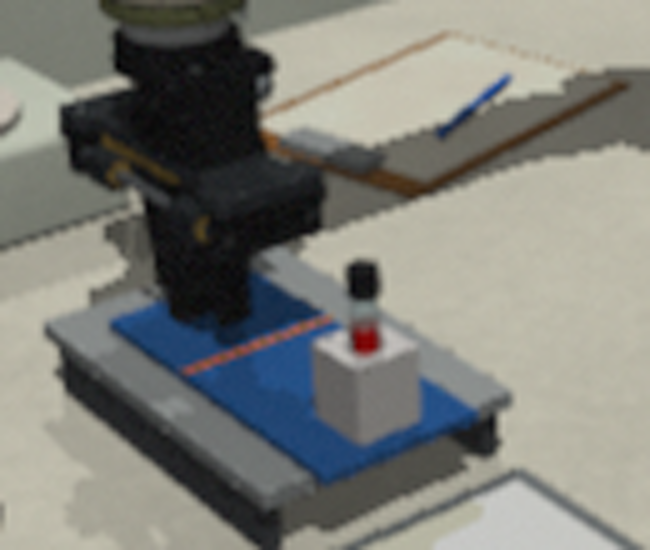

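>>> drive_tool:
  plan:
    - {"rx": 0.0,"ry": 0.0,"rz": 0.0,"x": 0.0,"y": 0.0,"z": 0.0,"fingers": 0.3}
    - {"rx": 0.0,"ry": 0.0,"rz": 0.0,"x": 0.0,"y": 0.0,"z": 0.0,"fingers": 0.25}
    - {"rx": 0.0,"ry": 0.0,"rz": 0.0,"x": 0.0,"y": 0.0,"z": 0.0,"fingers": 0.2}
    - {"rx": 0.0,"ry": 0.0,"rz": 0.0,"x": 0.0,"y": 0.0,"z": 0.0,"fingers": 0.15}
    - {"rx": 0.0,"ry": 0.0,"rz": 0.0,"x": 0.0,"y": 0.0,"z": 0.0,"fingers": 0.1}
    - {"rx": 0.0,"ry": 0.0,"rz": 0.0,"x": 0.0,"y": 0.0,"z": 0.0,"fingers": 0.0}
    - {"rx": 0.0,"ry": 0.0,"rz": 0.0,"x": 0.0,"y": 0.0,"z": 0.0,"fingers": 0.0}
    - {"rx": 0.0,"ry": 0.0,"rz": 0.0,"x": 0.0,"y": 0.0,"z": 0.0,"fingers": 0.0}
  squeeze: 40

```text
time: 13.48
ee_pos: [0.5089, -0.2771, 0.1348]
eef_rot: [1.0, -0.012, 0.0, 0.0]
ft_force: [-0.3, -2.4, -1.3]
width: 0.0157
```

```bash
python3 - <<'E'
from h import *
np.set_printoptions(precision=3,suppress=True)
s=monitor.read_state(); print(s['ee_pos'],s['ft_force'],s['torque'],s['width'],s['eef_rot'])
for n in ['top','scene']:
    c=viewer.camera(n); I=rectify(c,.40,.62,-.36,-.02,.055); save('s_%s.png'%n,I)
E
```

```text
[ 0.509 -0.277  0.135] [-0.256 -2.365 -1.261] [-0.524 -0.037  0.003] 0.015651682836175657 [ 1.    -0.012  0.     0.   ]
```

View pics/s_top.png

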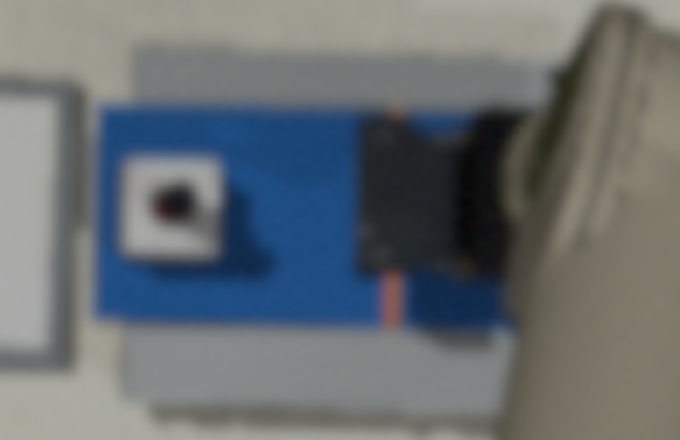

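View pics/s_scene.png

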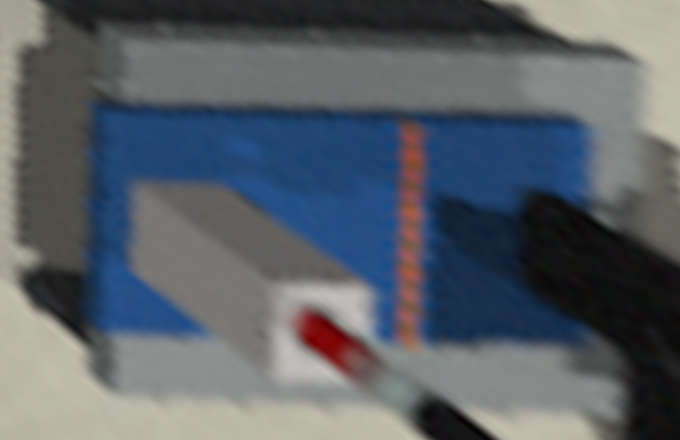

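>>> drive_tool:
  plan:
    - {"rx": 0.0,"ry": 0.0,"rz": 0.0,"x": 0.0,"y": 0.0,"z": 0.001,"fingers": 0.0}
    - {"rx": 0.0,"ry": 0.0,"rz": 0.0,"x": 0.0,"y": 0.0,"z": 0.001,"fingers": 0.0}
    - {"rx": 0.0,"ry": 0.0,"rz": 0.0,"x": 0.0,"y": 0.0,"z": 0.001,"fingers": 0.0}

```text
time: 13.95
ee_pos: [0.5089, -0.2771, 0.1348]
eef_rot: [1.0, -0.012, 0.0, 0.0]
ft_force: [-4.5, -0.0, 10.0]
width: 0.0153
```

```bash
python3 - <<'E'
from h import *
np.set_printoptions(precision=4,suppress=True)
s=monitor.read_state(); print(s['ee_pos'],s['ft_force'],s['torque'],s['width'],s['eef_rot'])
delta(s['ee_pos']+np.array([.0042,.134,0]),-1.37)
E
```

```text
[ 0.5089 -0.2771  0.1348] [-4.4519 -0.0004 10.0401] [-0.0678  0.9438 -0.0069] 0.01532170427876453 [ 0.9999 -0.0118  0.      0.0003]
[ 0.5131 -0.1431  0.1348] -> shift [ 0.001  -0.1341 -0.0001] turn [ 0.0001 -0.      0.0001]
```

Pressing 10 N on the stand. Slide 110 mm first, then measure.

>>> drive_tool:
  plan:
    - {"rx": 0.0,"ry": 0.0,"rz": 0.0,"x": 0.0,"y": -0.005,"z": 0.0,"fingers": 0.0}
    - {"rx": 0.0,"ry": 0.0,"rz": 0.0,"x": 0.0,"y": -0.015,"z": 0.0,"fingers": 0.0}
    - {"rx": 0.0,"ry": 0.0,"rz": 0.0,"x": 0.0,"y": -0.025,"z": 0.0,"fingers": 0.0}
    - {"rx": 0.0,"ry": 0.0,"rz": 0.0,"x": 0.0,"y": -0.035,"z": 0.0,"fingers": 0.0}
    - {"rx": 0.0,"ry": 0.0,"rz": 0.0,"x": 0.0,"y": -0.045,"z": 0.0,"fingers": 0.0}
    - {"rx": 0.0,"ry": 0.0,"rz": 0.0,"x": 0.0,"y": -0.055,"z": 0.0,"fingers": 0.0}
    - {"rx": 0.0,"ry": 0.0,"rz": 0.0,"x": 0.0005,"y": -0.06,"z": 0.0,"fingers": 0.0}
    - {"rx": 0.0,"ry": 0.0,"rz": 0.0,"x": 0.0005,"y": -0.06,"z": 0.0,"fingers": 0.0}

```text
time: 14.95
ee_pos: [0.5114, -0.217, 0.1348]
eef_rot: [1.0, -0.012, 0.001, 0.001]
ft_force: [-1.0, -1.9, 6.7]
width: 0.0157
```

```bash
python3 - <<'E'
from h import *
np.set_printoptions(precision=4,suppress=True)
s=monitor.read_state(); print(s['ee_pos'],s['ft_force'],s['torque'],s['width'],s['eef_rot'])
d=viewer.camera('scene')
save('x1.png',cv2.resize(d['color'][120:250,155:305],None,fx=4.5,fy=4.5,interpolation=cv2.INTER_CUBIC))
E
```

```text
[ 0.5114 -0.217   0.1348] [-0.9921 -1.9003  6.6792] [-0.3453  0.3439  0.1036] 0.015744640065113464 [ 0.9999 -0.0115  0.0007  0.0005]
```

View pics/x1.png

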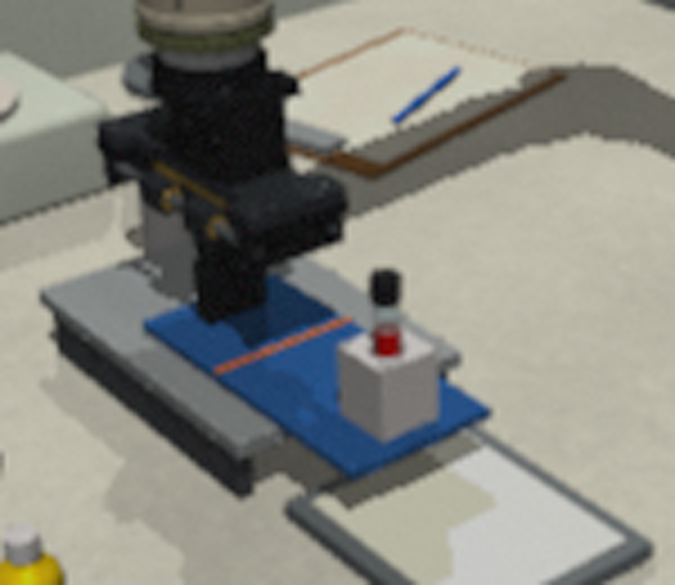

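>>> drive_tool:
  plan:
    - {"rx": 0.0,"ry": 0.0,"rz": 0.0,"x": 0.0,"y": -0.005,"z": 0.0005,"fingers": 0.0}
    - {"rx": 0.0,"ry": 0.0,"rz": 0.0,"x": 0.0,"y": -0.015,"z": 0.0005,"fingers": 0.0}
    - {"rx": 0.0,"ry": 0.0,"rz": 0.0,"x": 0.0,"y": -0.025,"z": 0.0005,"fingers": 0.0}
    - {"rx": 0.0,"ry": 0.0,"rz": 0.0,"x": 0.0005,"y": -0.035,"z": 0.0005,"fingers": 0.0}
    - {"rx": 0.0,"ry": 0.0,"rz": 0.0,"x": 0.0005,"y": -0.045,"z": 0.0005,"fingers": 0.0}
    - {"rx": 0.0,"ry": 0.0,"rz": 0.0,"x": 0.0005,"y": -0.055,"z": 0.0005,"fingers": 0.0}
    - {"rx": 0.0,"ry": 0.0,"rz": 0.0,"x": 0.0005,"y": -0.06,"z": 0.0005,"fingers": 0.0}
    - {"rx": 0.0,"ry": 0.0,"rz": 0.0,"x": 0.0005,"y": -0.06,"z": 0.0005,"fingers": 0.0}
  squeeze: 50

```text
time: 16.0
ee_pos: [0.5137, -0.1577, 0.1348]
eef_rot: [1.0, -0.012, 0.001, 0.001]
ft_force: [-0.3, -3.9, 9.0]
width: 0.0159
```

```bash
python3 - <<'E'
from h import *
np.set_printoptions(precision=4,suppress=True)
s=monitor.read_state(); print(s['ee_pos'],s['ft_force'],s['torque'],s['width'],s['eef_rot'])
d=viewer.camera('scene');t=viewer.camera('top')
save('x2.png',cv2.resize(d['color'][150:225,165:265],None,fx=7,fy=7,interpolation=cv2.INTER_CUBIC))
I=rectify(t,.40,.62,-.36,0.08,.055,.0006); save('x2t.png',I)
E
```

```text
[ 0.5137 -0.1577  0.1348] [-0.2713 -3.8967  8.9761] [-0.6894  0.3414  0.0062] 0.015907119122859067 [ 0.9999 -0.0117  0.0013  0.001 ]
```

View pics/x2.png

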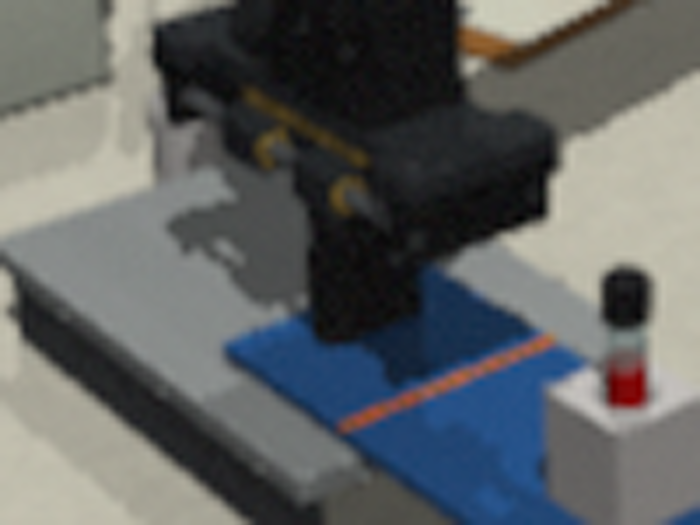

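View pics/x2t.png

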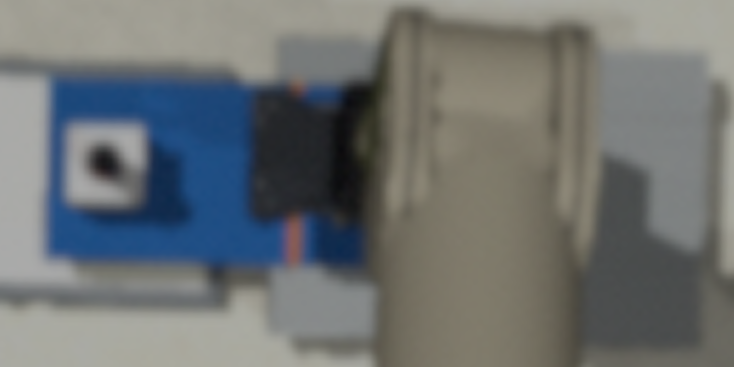

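```bash
cat >> h.py <<'E'
def gap():
    t=viewer.camera('top'); y1=-.02; x1=.62
    A=rectify(t,.40,.62,-.20,-.02,.058).astype(float); B=rectify(t,.40,.62,-.20,-.02,.050).astype(float)
    orr=(A[...,0]-A[...,2]); L=[]
    for rr in range(0,A.shape[0]):
        row=orr[rr]; bl=-row
        # orange band within blue: red-blue positive with blue either side
        k=np.where((row>25))[0]; k=k[(k>60)]
        if 4<=len(k)<=16 and k[-1]-k[0]<16 and row[max(0,k[0]-12):k[0]-5].mean()<-20: 
            w=(row[k[0]-6:k[-1]+7]+60).clip(0); L.append((x1-rr*.0005,y1-(w*np.arange(k[0]-6,k[-1]+7)).sum()/w.sum()*.0005))
    L=np.array(L); print('line pts',len(L)); 
    for lo,hi in [(.44,.48),(.48,.53),(.53,.58)]:
        q=L[(L[:,0]>lo)&(L[:,0]<hi)]
        if len(q): print('  line',len(q),np.median(q,0))
    return t,A,B,L
E
python3 - <<'E'
from h import *
t,A,B,L=gap()
g=B.mean(-1); gb=B[...,2]-B[...,0]
for nm,ch in [('mean',g),('b-r',gb),('r',B[...,0])]:
    for box in [(25,75,90,160),(335,375,80,150)]:
        try:
            p,d,e=fitedge(ch,box,1,.62,-.02); print(nm,box,p,np.degrees(np.arctan(d[1]/d[0])),e*1e3)
        except Exception as ex: print(ex)
save('gB.png',np.hstack([A,B]).clip(0,255).astype(np.uint8))
E
```

```text
line pts 55
  line 35 [ 0.471      -0.09600625]
  line 19 [ 0.485      -0.09612166]
mean (25, 75, 90, 160) [ 0.5934     -0.08574129] -6.253632 0.21847720199730247
mean (335, 375, 80, 150) [ 0.44225    -0.06591131] -66.95319 2.525362418964505
b-r (25, 75, 90, 160) [ 0.5917     -0.08787493] -6.4660463 0.4423125647008419
b-r (335, 375, 80, 150) [ 0.4431     -0.08151676] 4.914314 0.18495929543860257
r (25, 75, 90, 160) [ 0.59315    -0.08636366] -8.252235 0.5271317204460502
r (335, 375, 80, 150) [ 0.44325    -0.06745943] -70.12456 3.1040715985000134
```

View pics/gB.png

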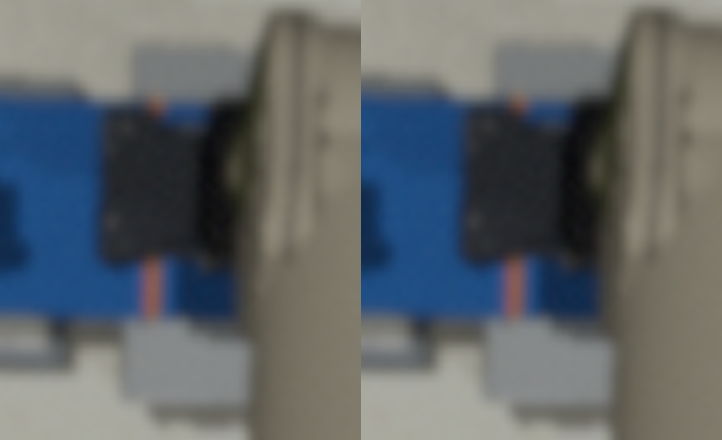

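>>> drive_tool:
  plan:
    - {"rx": 0.0,"ry": 0.0,"rz": 0.0,"x": 0.0,"y": -0.004,"z": 0.0005,"fingers": 0.0}
    - {"rx": 0.0,"ry": 0.0,"rz": 0.0,"x": 0.0,"y": -0.009,"z": 0.0005,"fingers": 0.0}
    - {"rx": 0.0,"ry": 0.0,"rz": 0.0,"x": 0.0,"y": -0.013,"z": 0.0005,"fingers": 0.0}
    - {"rx": 0.0,"ry": 0.0,"rz": 0.0,"x": 0.0,"y": -0.013,"z": 0.0005,"fingers": 0.0}
    - {"rx": 0.0,"ry": 0.0,"rz": 0.0,"x": 0.0,"y": -0.013,"z": 0.0005,"fingers": 0.0}

```text
time: 16.77
ee_pos: [0.5143, -0.1457, 0.1348]
eef_rot: [1.0, -0.012, 0.002, 0.002]
ft_force: [-0.3, -7.3, 13.1]
width: 0.0156
```

```bash
python3 - <<'E'
from h import *
np.set_printoptions(precision=4,suppress=True)
s=monitor.read_state(); print(s['ee_pos'],s['ft_force'],s['torque'],s['width'],s['eef_rot'])
d=viewer.camera('scene')
save('x3.png',cv2.resize(d['color'][170:225,190:270],None,fx=9,fy=9,interpolation=cv2.INTER_CUBIC))
t,A,B,L=gap()
save('x3t.png',cv2.resize(A.clip(0,255).astype(np.uint8),None,fx=1.6,fy=1.6)[:600])
g=B.mean(-1); gb=B[...,2]-B[...,0]
for nm,ch,box in [('mean',g,(25,75,90,160)),('b-r',gb,(25,75,90,160)),('b-r',gb,(335,375,80,150))]:
    p,dd,e=fitedge(ch,box,1,.62,-.02); print(nm,p)
E
```

```text
[ 0.5143 -0.1457  0.1348] [-0.2766 -7.3483 13.1372] [-1.4455  0.4117  0.0645] 0.015603294223166666 [ 0.9999 -0.0122  0.0018  0.0015]
line pts 56
  line 35 [ 0.471  -0.0838]
  line 20 [ 0.4852 -0.084 ]
mean [ 0.591  -0.0854]
b-r [ 0.5953 -0.0846]
b-r [ 0.4433 -0.0812]
```

View pics/x3.png

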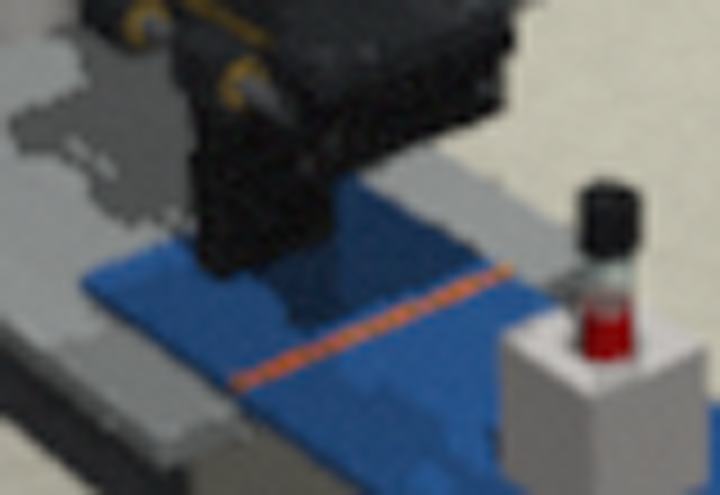

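View pics/x3t.png

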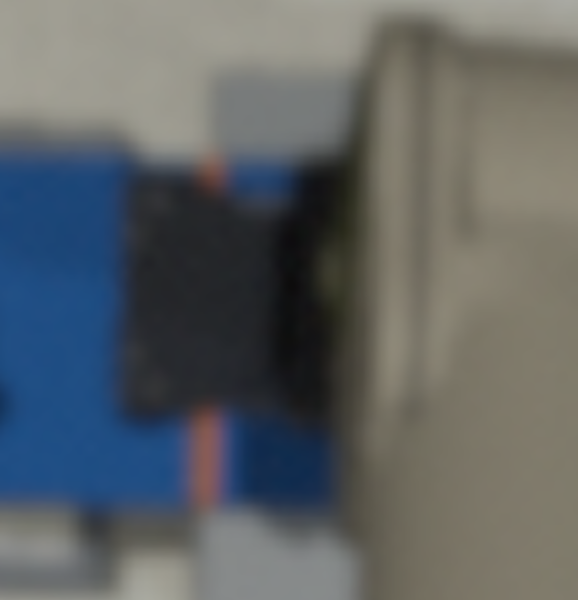

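>>> drive_tool:
  plan:
    - {"rx": 0.0,"ry": 0.0,"rz": 0.0,"x": 0.0,"y": -0.001,"z": 0.0,"fingers": 0.0}
    - {"rx": 0.0,"ry": 0.0,"rz": 0.0,"x": 0.0,"y": -0.001,"z": 0.0,"fingers": 0.0}
    - {"rx": 0.0,"ry": 0.0,"rz": 0.0,"x": 0.0,"y": -0.001,"z": 0.0,"fingers": 0.0}

```text
time: 17.25
ee_pos: [0.5143, -0.1453, 0.1349]
eef_rot: [1.0, -0.012, 0.002, 0.002]
ft_force: [-0.7, -9.6, 13.1]
width: 0.0156
```

```bash
python3 - <<'E'
from h import *
np.set_printoptions(precision=4,suppress=True)
s=monitor.read_state(); print(s['time'],s['ee_pos'],s['ft_force'],s['torque'],s['width'],Q.from_quat(s['eef_rot']).as_matrix()[:,2])
d=viewer.camera('scene')
save('x4.png',cv2.resize(d['color'][150:270,190:330],None,fx=5,fy=5,interpolation=cv2.INTER_CUBIC))
t,A,B,L=gap()
gb=B[...,2]-B[...,0]
p,dd,e=fitedge(gb,(335,375,80,150),1,.62,-.02); print(p)
P=cloud(d)
# flatness: board-top z, blue pixels, scene
hsv=cv2.cvtColor(d['color'],cv2.COLOR_RGB2HSV); m=(hsv[...,0]>100)&(hsv[...,0]<120)&(hsv[...,1]>150)
q=P[m]; q=q[(abs(q[:,0]-.51)<.06)&(abs(q[:,2]-.058)<.01)&(q[:,1]<.08)]
Am=np.c_[q[:,:2]-[.51,-.05],np.ones(len(q))]; k=np.linalg.lstsq(Am,q[:,2],rcond=None)[0]; print(len(q),q[:,1].min(),q[:,1].max(),'slope dz/dx,dz/dy,z0',k)
E
```

```text
17.25 [ 0.5143 -0.1453  0.1349] [-0.717  -9.6468 13.0786] [-1.8881  0.4464  0.079 ] 0.015591556984828713 [ 0.0036 -0.0038 -1.    ]
line pts 56
  line 35 [ 0.471  -0.0838]
  line 20 [ 0.4852 -0.084 ]
[ 0.4422 -0.0812]
1076 -0.17416248305139115 0.06656459619428323 slope dz/dx,dz/dy,z0 [ 0.003  -0.0043  0.0583]
```

View pics/x4.png

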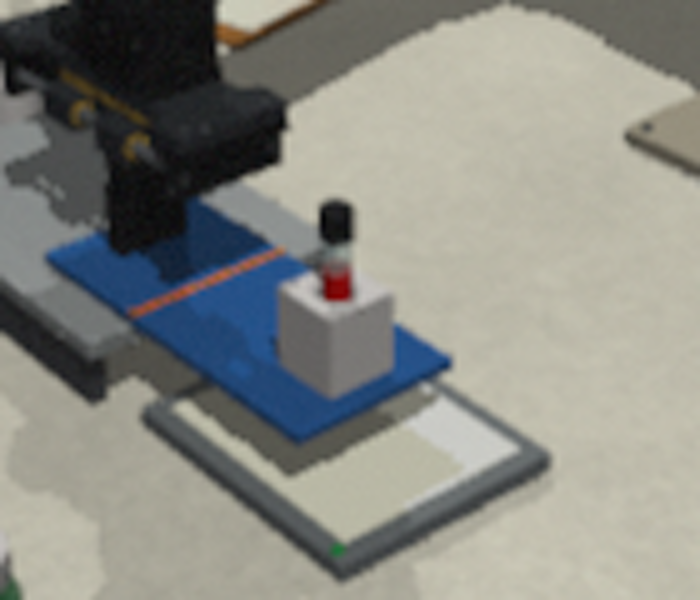

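```bash
python3 - <<'E'
from h import *
np.set_printoptions(precision=4,suppress=True)
def slope(P,col,nm,y0):
    hsv=cv2.cvtColor(col,cv2.COLOR_RGB2HSV); m=(hsv[...,0]>100)&(hsv[...,0]<120)&(hsv[...,1]>150)
    m=cv2.erode(m.astype(np.uint8),np.ones((3,3)))>0
    q=P[m]; q=q[(abs(q[:,0]-.51)<.07)&(abs(q[:,2]-.058)<.008)&(q[:,1]<.08)]
    A=np.c_[q[:,:2]-[.51,y0],np.ones(len(q))]
    k=np.linalg.lstsq(A,q[:,2],rcond=None)[0]; r_=q[:,2]-A@k; print(nm,len(q),k,'se',r_.std()/np.sqrt(len(q))/.065)
z=np.load('scene0.npz'); slope(z['cloud'],z['color'],'initial',-.19)
z=np.load('top0.npz'); slope(z['cloud'],z['color'],'initial top',-.19)
d=viewer.camera('scene'); slope(cloud(d),d['color'],'now',-.05)
t=viewer.camera('top'); slope(cloud(t),t['color'],'now top',-.05)
z=np.load('w.npz'); slope(z['P'],z['color'],'before slide',-.19)
# stand top and table slope reference in scene now
P=cloud(d); hsv=cv2.cvtColor(d['color'],cv2.COLOR_RGB2HSV); m=(hsv[...,1]<70)
for nm,sel in [('stand',(abs(P[...,0]-.51)<.085)&(P[...,1]<-.1)&(P[...,1]>-.33)&(abs(P[...,2]-.051)<.004)&m)]:
    q=P[sel];A=np.c_[q[:,:2]-[.51,-.2],np.ones(len(q))];print(nm,len(q),np.linalg.lstsq(A,q[:,2],rcond=None)[0])
E
```

```text
initial 552 [ 0.005  -0.0021  0.0585] se 0.0007378889995592488
initial top 1103 [-0.0001  0.0015  0.058 ] se 0.0017049210633675212
now 720 [ 0.0015 -0.0044  0.0584] se 0.0006401674082877937
now top 579 [0.0029 0.0043 0.0578] se 0.002346390138652206
before slide 545 [-0.0004 -0.0013  0.0587] se 0.0007437096366662181
stand 1116 [ 0.0002 -0.0015  0.0506]
```

>>> drive_tool:
  plan:
    - {"rx": 0.0008,"ry": 0.0,"rz": 0.0,"x": 0.0,"y": 0.0,"z": 0.0003,"fingers": 0.0}
    - {"rx": 0.0015,"ry": 0.0,"rz": 0.0,"x": 0.0,"y": 0.0,"z": 0.0005,"fingers": 0.0}
    - {"rx": 0.0015,"ry": 0.0,"rz": 0.0,"x": 0.0,"y": 0.0,"z": 0.0005,"fingers": 0.0}
    - {"rx": 0.0015,"ry": 0.0,"rz": 0.0,"x": 0.0,"y": 0.0,"z": 0.0005,"fingers": 0.0}
  squeeze: 60

```text
time: 17.95
ee_pos: [0.5143, -0.1457, 0.1347]
eef_rot: [1.0, -0.012, 0.002, -0.002]
ft_force: [-2.8, -9.5, 16.3]
width: 0.0154
```

```bash
cat > chk.py <<'E'
from h import *
np.set_printoptions(precision=4,suppress=True)
s=monitor.read_state(); print(s['time'],s['ee_pos'],s['ft_force'],s['torque'],s['width'],Q.from_quat(s['eef_rot']).as_matrix()[:,2])
def slope(P,col,nm,y0):
    hsv=cv2.cvtColor(col,cv2.COLOR_RGB2HSV); m=(hsv[...,0]>100)&(hsv[...,0]<120)&(hsv[...,1]>150)
    m=cv2.erode(m.astype(np.uint8),np.ones((3,3)))>0
    q=P[m]; q=q[(abs(q[:,0]-.51)<.07)&(abs(q[:,2]-.058)<.008)&(q[:,1]<.08)]
    A=np.c_[q[:,:2]-[.51,y0],np.ones(len(q))]
    k=np.linalg.lstsq(A,q[:,2],rcond=None)[0]; print(nm,len(q),k)
d=viewer.camera('scene'); slope(cloud(d),d['color'],'now',-.05)
gap()
E
python3 chk.py
```

```text
17.95 [ 0.5143 -0.1457  0.1347] [-2.7837 -9.5464 16.301 ] [-2.6999  0.8656  0.1565] 0.015397909663020922 [ 0.0039  0.0047 -1.    ]
now 701 [ 0.0011 -0.001   0.0585]
line pts 55
  line 34 [ 0.4713 -0.0838]
  line 20 [ 0.4852 -0.084 ]
```

>>> drive_tool:
  plan:
    - {"rx": 0.0,"ry": 0.0,"rz": 0.0,"x": 0.0,"y": -0.0015,"z": 0.0,"fingers": 0.0}
    - {"rx": 0.0,"ry": 0.0,"rz": 0.0,"x": 0.0,"y": -0.002,"z": 0.0,"fingers": 0.0}
    - {"rx": 0.0,"ry": 0.0,"rz": 0.0,"x": 0.0,"y": -0.002,"z": 0.0,"fingers": 0.0}
    - {"rx": 0.0,"ry": 0.0,"rz": 0.0,"x": 0.0,"y": -0.002,"z": 0.0,"fingers": 0.0}

```text
time: 18.55
ee_pos: [0.5144, -0.144, 0.1348]
eef_rot: [1.0, -0.013, 0.002, -0.002]
ft_force: [-0.5, -10.7, 14.5]
width: 0.0154
```

```bash
python3 chk.py
```

```text
18.55 [ 0.5144 -0.144   0.1348] [ -0.5281 -10.6578  14.4977] [-2.9228  0.6381  0.0232] 0.015377752517132557 [ 0.0043  0.0045 -1.    ]
now 719 [ 0.0021 -0.0011  0.0585]
line pts 52
  line 33 [ 0.4715 -0.0822]
  line 18 [ 0.4848 -0.0824]
```

```bash
python3 - <<'E'
from h import *
d=viewer.camera('scene');t=viewer.camera('top')
save('f1.png',cv2.resize(d['color'],(784,588)))
save('f2.png',cv2.resize(t['color'][130:300,190:430],None,fx=3.2,fy=3.2,interpolation=cv2.INTER_CUBIC))
E
```

```text
(no output)
```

View pics/f1.png

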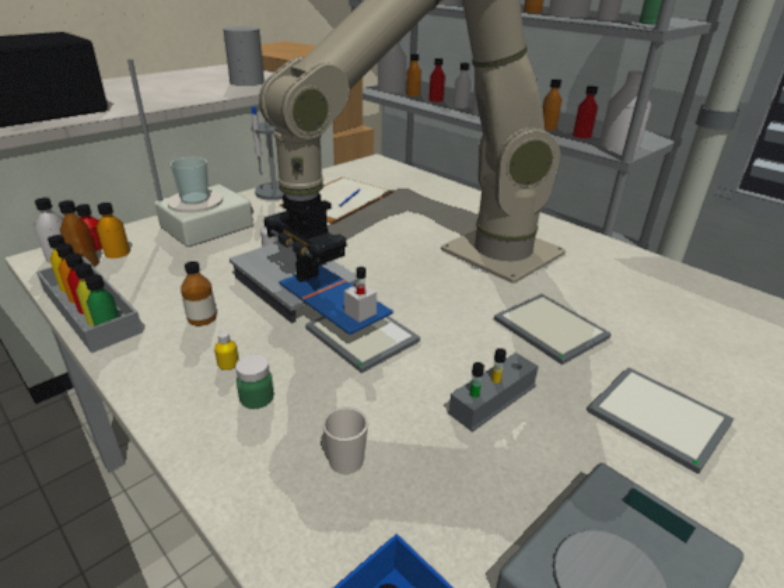

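View pics/f2.png

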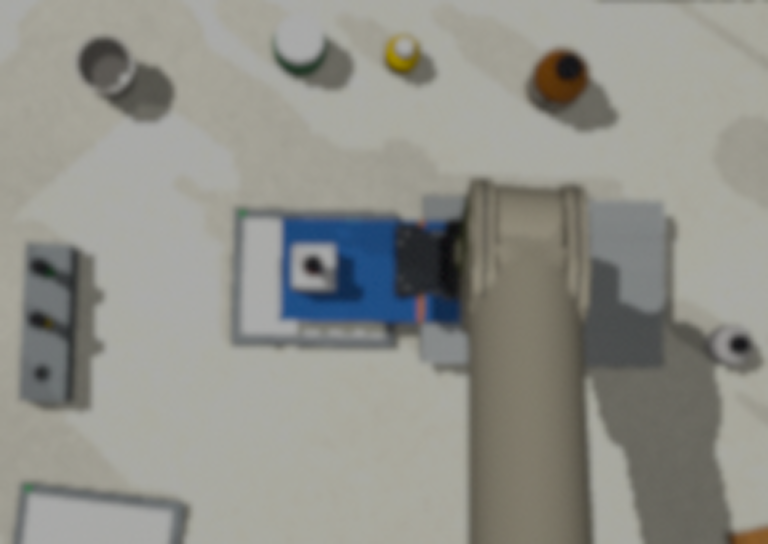

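The top view shows the orange line at (421,225) and (421,308), over the stand's edge at about x = 421. The tube is upright in the holder, and the bystanders and the other two tubes are where they were. Handing in.

```bash
python3 - <<'E'
from h import *
print(workorder.close_job())
E
```

```text
the job is handed in; nothing more can be done
None
```

I stood the red tube in the white holder and let go of it. I then gripped the board by its black grip and slid it about 133 mm out, until the orange line lay over the stand's edge. The job was handed in at about 18.7 s with the gripper still holding the board.

- **Line:** in the top camera the line's middle is within about 1 mm of the stand's edge. My early estimate called for 134–135 mm of travel, 1–2 mm more than I used. The two cameras also disagreed on lengths by a few percent, so I trusted the direct line-to-edge view.
- **Hold:** the gripper is squeezing at 60 N and pressing down about 14 N. The wrist also carries about 11 N along the slide direction.
- **Flatness:** near the end of the slide the depth data and the tool's lean suggested the board was tipping outward by about 0.2°. I turned the tool to counter it, and the measured slope went back to its starting value, within the measurement noise. A brief tip of that size may therefore have happened.
- **Everything else:** the tube is upright in the holder. The yellow and green tubes and all the bystanders look unmoved in the final pictures.

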